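# Seat a sweet test piece in the spring holder with cross-lock tweezers

### The job

Touching the sweets only with the self-closing tweezers from the stand, pick the tall round test piece out of the curing tray, leave its two neighbours where they are, and slide it down past the spring finger into the well of the specimen holder. Bed it upright on the anvil at the bottom with a steady push of about 12 N (18 N would crack it). Then stand the tweezers tips down in their pocket again; never squeeze them with much more than the 25 N that opens them fully.

Things in the scene. Friction and masses are not known exactly. Their poses are not given: they have to be found in the camera images.
- tweezers: Steel cross-lock (self-closing) tweezers, 110 mm long, 48 g, upright in the stand, jaws down. Origin: middle of the shut jaws' lower edges; z runs up to the heel (top at 110 mm), y is the squeeze direction. Two black grip plates, 12 mm wide (x), at z = 55 to 81 mm, are 36 mm apart over their outsides. Squeezing them along y OPENS the jaws, letting go shuts them.
- tweezers_grip (a point): Midway between the grip plates, 68 mm above the jaws' lower edges, 42 mm below the heel's top; axes as the tweezers. Width over the plates and force on each with empty jaws: 32 mm, 12 N: jaws still shut; 27.5 mm, 18 N: just open for a 15 mm cylinder; 24 mm, 22 N: 2 mm spare on each side of it; 21.5 mm, 25 N: stop. In the stand's pocket there is no room to open the jaws.
- tweezers_jaws (a point): Middle of the jaws, 7 mm above their lower edges; the two V-grooved jaws are 14 mm tall and 16 mm wide (x) and part along y. With a 15 mm cylinder between them the force on the plates falls from 18 N at 27.5 mm to nothing at 34 mm, while the jaws' grip grows from nothing to 7 N each: about 31 mm, with 5 to 9 N on each plate, holds both the tweezers and the cylinder.
- stand: Grey block, 90 x 56 x 50 mm, fixed; origin at the centre of its underside, z up. The square pocket for the tweezers (22 x 22 mm, floor 8 mm above the table) is in the middle of its top; a short needle probe sticks up to 74 mm above the table 31 mm to either side of it along the block's x.
- stand_pocket (a point): Centre of the pocket's floor; the pocket is 42 mm deep. Axes as the stand.
- tray: White curing tray, 156 x 70 x 11 mm, fixed; origin at the centre of its underside, x along its length. Three round nests 19 mm wide, floor 6 mm above the table, at x = -48, 0 and 48 mm; each holds one sweet.
- piece: The test piece: a hard boiled-sweet cylinder, 15 mm in diameter and 38 mm tall, 11 to 16 g, standing upright in one of the nests. Origin: the centre of its underside, z up its axis. Held in the jaws it slips lengthwise at a push of some 3 to 6 N; the ends of the shut jaws can press harder, on its flat top.
- prism: A bystander: square sweet, 12 x 12 x 38 mm, upright in another nest. Origin at the centre of its underside.
- stub: A bystander: short round sweet, 15 mm in diameter, 20 mm tall, in another nest. Origin at the centre of its underside.
- holder: Specimen holder: aluminium plate 110 x 94 x 8 mm, fixed, four screw heads at its corners, and a square boss (46 mm) in the middle, its top 20 mm above the table, with a round well 16 mm wide with a sharp rim. Origin: centre of the underside.
- well_mouth (a point): Centre of the well's mouth, 20 mm above the table. Axes as the holder, z up. A rounded spring finger sticks 1.8 mm into the well from its +x side, 2 to 11 mm below the mouth: a piece let go on it stays proud; a push of some 1 to 4 N takes it past, and it then holds the piece. The well's bottom is a steel anvil on an adjusting screw, 11 to 16 mm below the mouth (not measured), rigid.
Not all that is in view belongs to the job. What is shaped like the holder but pink or turquoise is not meant.

How it is judged (in metres and radians):
On the way, in this order (a step that is already met when the one before it is completed fails the run):
1. the test piece is lifted clear of the tray, held in the tweezers (z of piece in the frame of tray above 0.02 m and contact force between tweezers and piece above 0.5 N), for 0.2 s.
2. the test piece is down in the well and bedded: pushed into the holder with more than 12 N over all its contacts there, which sliding past the spring finger alone does not reach (z of piece in the frame of well_mouth below -0.0095 m and horizontal distance between piece and well_mouth below 0.003 m and angle between piece's own z axis and vertical below 0.12 rad and contact force between piece and holder above 12 N), for 0.2 s.
At the end, for the whole second after the job is handed in: The test piece has been bedded on the anvil and stands in the holder's well, its underside at least 9.5 mm below the mouth, within 3 mm of its axis and within 0.12 rad of upright, at rest; the tweezers stand in the stand's pocket, tips within 8 mm of its floor, within 0.3 rad of upright, at rest (z of piece in the frame of well_mouth below -0.0095 m and horizontal distance between piece and well_mouth below 0.003 m and angle between piece's own z axis and vertical below 0.12 rad and linear speed of each of piece, tweezers below 0.02 m/s and horizontal distance between tweezers and stand_pocket below 0.012 m and z of tweezers in the frame of stand_pocket below 0.008 m and angle between tweezers's own z axis and vertical below 0.3 rad); the robot touches nothing.
It fails at once if the gripper's fingers touch a sweet (contact force between the fingers and piece above 0.5 N or contact force between the fingers and prism above 0.5 N or contact force between the fingers and stub above 0.5 N).
It fails at once if the tweezers are squeezed with more than 30 N a side (60 N over both sides) (contact force between the fingers and tweezers above 60 N).
It fails at once if the test piece is pushed onto the tray with more than 20 N, or into the holder with more than 22 N over all its contacts (contact force between piece and tray above 20 N or contact force between piece and holder above 22 N).
It fails at once if the square or the short sweet is moved by more than 8 mm (distance of any of prism, stub from where it was at the start of the episode above 0.008 m).
It also fails if it takes over 72 s, if anything falls off the work surface, if the arm or the gripper's body presses on something with over 40 N, if the wrist force passes 120 N, or if a joint passes its speed limit or range.

### The arm

A 6-joint arm with a two-finger parallel gripper is mounted at the origin on the work surface. World frame = base frame: x ahead of the robot, y to its left, z up, the work surface at z = 0. Lengths are in mm, angles in rad, forces in N, time in s.
With the tool pointing down it reaches from about 275 to 1000 mm from the base axis. Payload 8.4 kg.
Tool frame: the origin (TCP) lies midway between the tips of the shut fingers; the grasp point (between the pads) lies 19 mm behind it; z points along the fingers, y is the line along which they close (so a half turn about z gives the same grasp; the last joint's range is limited). The gripper opens to 85 mm and grips with 20 to 120 N. Pads are 22 mm wide; open, the fingers measure 114 mm over their backs; the gripper's body (76 mm by 85 mm) begins 54 mm behind the grasp point. The pads swing forward as they close: fully open they stand 13 mm farther back than shut.
Start: joints at [-1.256, 0.353, 1.633, -0, 1.155, -0.002], TCP at [194.703, -593.901, 231.281] pointing down, gripper open.
Joint ranges: [-2.63, 2.63], [-0.92, 2.1], [0.06, 2.66], [-1.3, 4.44], [0, 2.69], [-3.02, 3.02]. Speed limits (rad/s): [2.22, 2.22, 2.79, 3.14, 3.14, 3.14].

### API

Orientations are given as [roll, pitch, yaw] about the fixed x, y, z axes, in that order (R = Rz(yaw) Ry(pitch) Rx(roll)).
In Python, from rig import telemetry, optics, r gives the robot as it stands.
- The arm moves only by the tool play_rows, never from a script. Its arguments are lists of equal length, an entry for each row: "dp": the shift along the tool's x, y, z in units of 40 mm (1.0 is 40 mm), a list of three; "rot": the turn, a rotation vector about the tool's x, y, z in units of 6 degrees (1.0 is 6 degrees), a list of three. In form: {"dp": [[tx, ty, tz], ...], "rot": [[ax, ay, az], ...]}. A call has 1 to 5 rows; each row is the pose to reach, as a shift and turn from the pose commanded when the call began, along the tool's axes at that moment; what a row does not reach only later rows make up. A row lasts 1/12 s, in which the tool goes at most 41.7 mm and 7.16 degrees, less where a joint would pass 70% of its speed; a pose out of reach is approached as far as the arm can. A call with a gripper value outside its range is refused whole. "fingers" is the opening, from 0 (shut) to 1 (fully open), set as the call begins (left out, the last holds). The fingers move at their own pace and stop on an object; "grip_force" is the grip in N (left out, the last holds). Time passes only in rows, so rows that repeat a pose let the fingers close. It gives the time, the measured TCP pose, the force, the opening and the grip force at its end, in the units of the state.
- telemetry.sense(): the state, without advancing time (a new reading comes with each control period).
- optics.grab_frame(name): name is "side" or "top"; returns a dict with "color" (384x512x3 uint8, red, green, blue), "mtx" (3x3 intrinsics, pixels), "R" (3x3) and "t" (3): a world point X has camera coordinates R X + t. Camera axes: x right, y down, z forward; pixel columns grow to the right and rows downward; lengths in mm; the calibration is good to about 2 mm. A picture is of the moment at which its call begins. There is no depth.
- r.sign_off(): hands the job in; it is judged then, once.
The state is a dict: "clock": time; "qpos": joint angles; "qvel": joint speeds; "joint_efforts": joint torques, N m; "eef_pos": TCP position; "tcp_rot": TCP orientation; "contact_force": force on the tool from outside, world axes, zero at the start; "wrist_torque": the same for the moment, N m; "opening": opening from 0.0 (shut) to 1.0 (fully open); "grasp_force": force on a finger pad.
Only numpy, scipy, OpenCV 4.12 (cv2) and the standard library are available. Lean on these libraries where they do the work, as an engineer would, in place of code of your own. Each camera call takes 0.05 s, during which the arm holds its last target. There are 200 camera calls.

## Working session

There is one attempt and no reset: what is moved stays moved. The work goes in short steps, Python scripts to look and compute and a tool call to move; the robot and the scene stay as the last step left them, time stands still between calls to the robot, and variables do not carry over. Pictures are saved under pics/ and viewed, at most 10 in all, crops included, and the job is handed in when it is done.

Besides the shell and the picture viewer there is one more tool, called in YAML: its name, and indented under it one key for each argument. play_rows: Moves the arm, as the interface text tells. Its arguments: {"type":"object","properties":{"dp":{"type":"array"},"rot":{"type":"array"},"fingers":{"type":"number"},"grip_force":{"type":"number"}},"required":["dp","rot"]}

```bash
mkdir -p pics; ls; python3 - <<'E'
from rig import telemetry, optics, r
import cv2
s=telemetry.sense();print(s)
for n in("top","side"):
    f=optics.grab_frame(n);cv2.imwrite(f"pics/{n}0.png",f["color"][:,:,::-1]);print(n,f["mtx"].tolist(),f["R"].tolist(),f["t"].tolist())
E
```

```text
pics
{'clock': 0.0, 'qpos': array([-1.25642290e+00,  3.53665883e-01,  1.63413066e+00, -1.08331258e-05,
        1.15520299e+00, -2.38955487e-03]), 'qvel': array([ 8.47816554e-05,  1.44444245e-03, -4.88174145e-04,  1.98701396e-03,
        3.03128958e-04, -1.00624982e-03]), 'joint_efforts': array([ 4.81414336e-04, -6.05252051e+01, -3.42062688e+01, -3.81515815e-05,
        9.43918945e-03,  1.37088122e-06]), 'eef_pos': array([ 194.53834393, -593.45152883,  230.55209532]), 'tcp_rot': array([-3.14018575e+00,  6.54297275e-06,  3.16767367e-01]), 'contact_force': array([0.60305328, 0.65772402, 0.47356877]), 'wrist_torque': array([-0.03211221, -0.03562139,  0.0476738 ]), 'grasp_force': 0.0, 'opening': 1.0023571506010411}
top [[388.1488151453169, 0.0, 256.84069816470355], [0.0, 388.1488151453169, 190.21635219801647], [0.0, 0.0, 1.0]] [[-0.005345123512465012, -0.9999691755389029, 0.0057513152133715825], [-0.9759880070571214, 0.003964330132589224, -0.21778818647316173], [0.217758673157478, -0.006777319429310658, -0.9759791125869691]] [-16.72296804670358, 452.9006739098375, 864.213864837585]
side [[498.07274748977375, 0.0, 255.1970172063792], [0.0, 498.07274748977375, 196.99282260164597], [0.0, 0.0, 1.0]] [[0.7582630457281292, -0.651927917120899, -0.0052100250965888715], [-0.3784853614980947, -0.4336846334142697, -0.8177202882844397], [0.5308351765046826, 0.6220189945803395, -0.5755922044003948]] [-352.8220233188574, 196.62546722911793, 905.2243946015465]
```

View pics/top0.png

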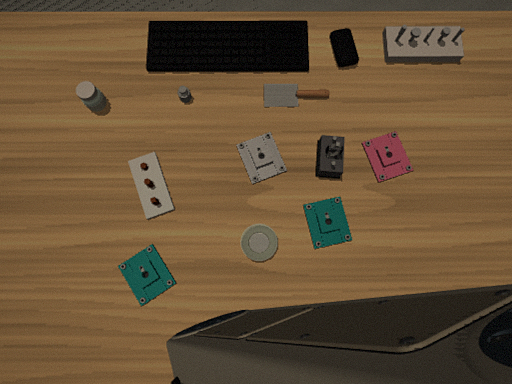

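View pics/side0.png

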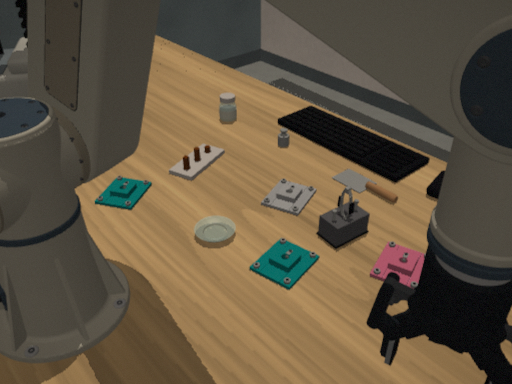

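The top view shows the grey holder at (262,157), the dark stand with tweezers at (330,157) and the white tray at (151,185). The pink plate (388,156) and the turquoise ones (147,275) and (327,222) are decoys. In the side view the tray's sweets are at (186,162) tall, (197,155) tall and (208,149) short. One enlarged composite should separate round from square.

```bash
python3 - <<'E'
import cv2,numpy as np
t=cv2.imread("pics/top0.png");s=cv2.imread("pics/side0.png")
def c(im,u,v,w,h):return cv2.resize(im[v:v+h,u:u+w],(400,300),interpolation=cv2.INTER_CUBIC)
A=np.vstack([np.hstack([c(t,102,150,96,72),c(s,165,135,64,48)]),np.hstack([c(t,232,127,64,48),c(t,300,130,64,48)])])
A=np.clip(A*1.5,0,255).astype(np.uint8)
cv2.imwrite("pics/comp.png",A)
E
```

```text
(no output)
```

View pics/comp.png

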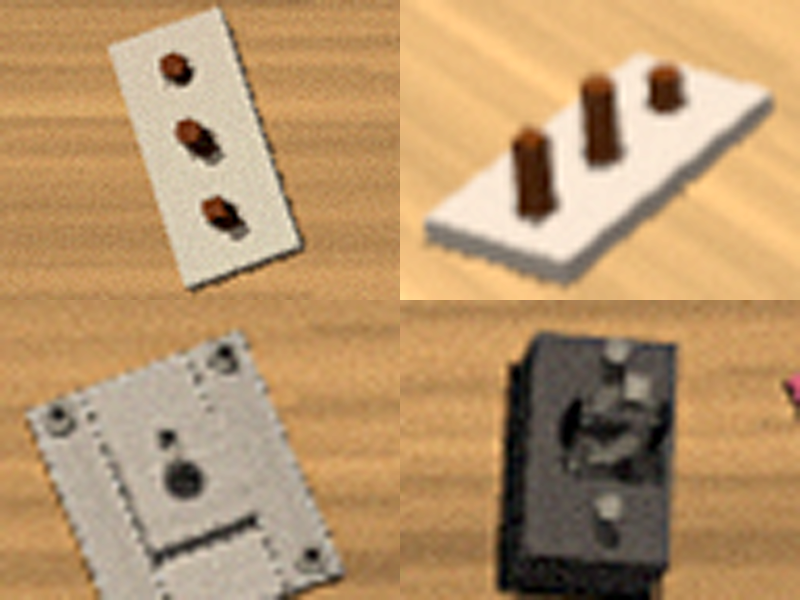

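The tray's middle sweet has a round top and smooth shading, top-crop (193,135). The near one, top-crop (218,212), shows a ridge and a pointed top, so it is the square prism. The far one is the short stub. The middle one is therefore the piece. The grey plate with its well at about (261.3,155.5) is the holder. The tweezer plates face ±y in world axes, across the stand's x. Next come the numbers.

```bash
cat > h.py <<'E'
import cv2,numpy as np
from rig import telemetry,optics,r
def ray(f,u,v):
    C=-f["R"].T@f["t"]; d=f["R"].T@np.linalg.inv(f["mtx"])@np.array([u,v,1.]); return C,d
def on(f,u,v,z):
    C,d=ray(f,u,v); return C+d*(z-C[2])/d[2]
def px(f,X):
    p=f["mtx"]@(f["R"]@np.asarray(X,float)+f["t"]); return p[:2]/p[2]
def tri(f,a,g,b):
    (C1,d1),(C2,d2)=ray(f,*a),ray(g,*b); A=np.stack([d1,-d2],1); s=np.linalg.lstsq(A,C2-C1,rcond=None)[0]
    p,q=C1+d1*s[0],C2+d2*s[1]; return (p+q)/2,np.linalg.norm(p-q)
def wcent(img,box,fn):
    u0,v0,u1,v1=box; w=fn(img[v0:v1,u0:u1].astype(float)); w=np.clip(w,0,None)
    vv,uu=np.mgrid[v0:v1,u0:u1]; return np.array([(w*uu).sum(),(w*vv).sum()])/w.sum()
E
python3 - <<'E'
from h import *
np.set_printoptions(precision=1,suppress=True)
t=optics.grab_frame("top");s=optics.grab_frame("side")
print("cam",-t["R"].T@t["t"],-s["R"].T@s["t"])
def rect(f,box,lo,hi,z,nm):
    u0,v0,u1,v1=box;h=cv2.cvtColor(f["color"],cv2.COLOR_RGB2HSV)
    m=np.zeros(h.shape[:2],np.uint8);m[v0:v1,u0:u1]=cv2.inRange(h,lo,hi)[v0:v1,u0:u1]
    m=cv2.morphologyEx(m,cv2.MORPH_CLOSE,np.ones((3,3)))
    c=max(cv2.findContours(m,0,cv2.CHAIN_APPROX_NONE)[0],key=cv2.contourArea)
    P=np.array([on(f,u,v,z)[:2] for u,v in c[:,0]],np.float32)
    R=cv2.minAreaRect(P); b=cv2.boxPoints(R); print(nm,cv2.contourArea(c),"rect",R,"px",cv2.minAreaRect(c)[0]); print(b)
rect(t,(230,125,295,190),(0,0,75),(180,70,255),8,"holder")
rect(t,(120,145,185,225),(0,0,75),(180,70,255),11,"tray")
rect(t,(305,128,355,185),(0,0,0),(180,90,85),50,"stand")
# sweets
red=lambda a:((a[...,0]>1.6*a[...,2])&(a[...,2]<60)&(a[...,0]-a[...,2]>12)).astype(float)
h=cv2.cvtColor(t["color"],cv2.COLOR_RGB2HSV)
for nm,f,b in(("top",t,(137,158,165,212)),("side",s,(176,140,216,175))):
    m=np.zeros(f["color"].shape[:2],np.uint8);u0,v0,u1,v1=b;m[v0:v1,u0:u1]=red(f["color"][v0:v1,u0:u1].astype(float))
    n,_,st,ce=cv2.connectedComponentsWithStats(m)
    for i in range(1,n):
        if st[i,4]>4: print(nm,st[i],ce[i])
print(t["color"][176:190,143:158].sum(2)//3)
print(t["color"][149:164,254:270].sum(2)//3)
print("side R\n",s["color"][144:172,180:214,0])
E
```

```text
cam [253.7 -12.7 942.2] [-138.6 -707.8  680. ]
holder 1479.0 rect ((547.3505859375, -29.955642700195312), (109.3855209350586, 93.78508758544922), 21.536359786987305) px (261.0689697265625, 157.1724090576172)
[[479.3  -6.4]
 [513.7 -93.7]
 [615.4 -53.5]
 [581.   33.7]]
tray 1681.0 rect ((477.2507019042969, 242.41122436523438), (155.83404541015625, 71.31718444824219), 20.454994201660156) px (150.65000915527344, 184.9499969482422)
[[391.8 248.6]
 [416.7 181.8]
 [562.7 236.2]
 [537.8 303.1]]
stand 988.5 rect ((536.9971313476562, -195.05429077148438), (63.34257125854492, 103.9381103515625), 84.1290054321289) px (329.88323974609375, 156.134521484375)
[[ 482.1 -221.2]
 [ 585.5 -231.9]
 [ 591.9 -168.9]
 [ 488.5 -158.2]]
top [158 158   7  17  45] [161.5 164.5]
top [141 163   7   7  36] [143.8 165.9]
top [144 179  10   9  52] [148.3 182.7]
top [137 193   6  19  56] [138.7 204.5]
top [151 197   9   8  40] [154.2 200.7]
side [194 147   6  14  64] [196.5 153.7]
side [205 146   5   7  32] [206.9 148.9]
side [183 155   7  15  72] [185.7 162.2]
[[132 132 134 136 134 135 130 134 127 131 131 129 135 1
[... 5090 characters left out ...]
 167 159 117  47  45  47  44  39  59 116 165 168 166 165 168 167 168
  168 167 167 161 135  95  77  79  79  96 138 157 155 157 157 161]
 [168 167 156 107  48  50  44  45  45  71 128 164 167 167 167 166 167 166
  167 167 162 135  95  76  77  79  99 133 151 153 156 156 155 157]
 [166 168 162 132  72  70  62  60  87 133 157 168 166 167 168 169 168 168
  167 159 128  97  80  77  83 103 136 151 152 153 151 155 156 154]
 [167 167 166 157 136 125  89 102 144 166 166 169 167 170 168 170 166 166
  150 122  84  76  79 100 134 142 158 152 152 151 151 152 154 156]
 [167 168 166 167 168 159 141 148 168 166 169 167 167 168 168 166 162 137
  108  78  78  80 101 142 162 162 160 159 155 152 152 150 152 152]]
```

The middle sweet is confirmed round: its top face and sides are symmetric, like the stub's. Next I'll locate the well, needles and tweezers.

```bash
cat >> h.py <<'E'
from scipy.spatial.transform import Rotation as Ro
def step(target,yaw=None):
    """dp, rot units from measured pose to target tcp (tool down, given yaw)"""
    s=telemetry.sense(); R=Ro.from_euler("xyz",s["tcp_rot"])
    dp=R.inv().apply(np.asarray(target)-s["eef_pos"])/40
    rot=np.zeros(3) if yaw is None else (R.inv()*Ro.from_euler("xyz",[np.pi,0,yaw])).as_rotvec(degrees=True)/6
    return np.round(dp,3),np.round(rot,3),s
E
python3 - <<'E'
from h import *
np.set_printoptions(precision=2,suppress=True)
t=optics.grab_frame("top");s=optics.grab_frame("side")
w=wcent(t["color"],(257,152,266,160),lambda a:100-a.mean(2));print("well",w,on(t,*w,20))
p=wcent(t["color"],(143,177,152,185),lambda a:(a[...,0]-a[...,2])*((a[...,0]>1.8*a[...,2])&(a[...,0]>45)));print("piece top",p,on(t,*p,44),px(s,on(t,*p,44)))
br=lambda a:a.mean(2)-75
n1=wcent(t["color"],(331,134,339,141),br);n2=wcent(t["color"],(329,159,337,166),br)
N1,N2=on(t,*n1,74),on(t,*n2,74);print("needles",n1,n2,N1,N2,np.linalg.norm(N1-N2),(N1+N2)/2,"ang",np.degrees(np.arctan2(*(N1-N2)[1::-1])))
hh=wcent(t["color"],(334,140,342,148),br);print("heel",hh,on(t,*hh,118))
print("proj needles side",px(s,N1),px(s,N2))
print(step([(N1+N2)[0]/2,(N1+N2)[1]/2,180],-0.103)[:2])
g=s["color"][175:250,300:385];g=np.hstack([cv2.resize(g,(400,353),interpolation=cv2.INTER_CUBIC),cv2.resize(t["color"][125:190,296:370],(400,353),interpolation=cv2.INTER_CUBIC)])
cv2.imwrite("pics/st.png",np.clip(g[:,:,::-1]*2.0,0,255).astype(np.uint8))
E
```

```text
well [261.01 155.28] [548.4  -29.91  20.  ]
piece top [146.6  181.06] [477.53 243.31  44.  ] [197.21 148.3 ]
needles [334.43 135.26] [333.03 162.66] [ 580.12 -203.25   74.  ] [ 512.57 -196.66   74.  ] 67.87449522551137 [ 546.35 -199.95   74.  ] ang -5.567180588271173
heel [337.41 143.58] [ 543.86 -199.3   118.  ]
proj needles side [359.75 199.23] [335.72 210.48]
(array([11.42, -6.62,  1.28]), array([-0.  ,  0.  ,  4.01]))
```

View pics/st.png

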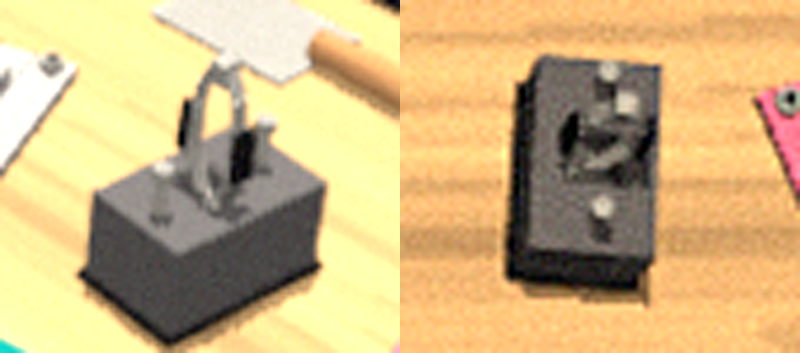

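The crop shows the heel at about (337.6,144.3) top and (348.4,188.2) side. The needle tips are at (334.5,138.4) and (333.4,162.8) top, (356.3,201.6) and (334.6,211.1) side. The grip plates are at about (339.7,200.9) and (351.6,208.4) side.

```bash
python3 - <<'E'
from h import *
np.set_printoptions(precision=2,suppress=True)
t=optics.grab_frame("top");s=optics.grab_frame("side")
H=tri(t,(337.6,144.3),s,(348.4,188.2));N1=tri(t,(334.5,138.4),s,(356.3,201.6));N2=tri(t,(333.4,162.8),s,(334.6,211.1))
print("heel",H,"N",N1,N2,"mid",(N1[0]+N2[0])/2,"len",np.linalg.norm(N1[0]-N2[0]),"ang",np.degrees(np.arctan2(*(N1[0]-N2[0])[1::-1])))
a,b=on(s,339.7,200.9,76),on(s,351.6,208.4,76);print("plates",a,b,np.linalg.norm(a-b),(a+b)/2,"yaw of perp",np.degrees(np.arctan2(*(a-b)[1::-1]))-90)
E
```

```text
heel (array([ 542.12, -199.59,  117.17]), np.float64(0.7625198432008942)) N (array([ 571.9 , -202.66,   72.  ]), np.float64(2.5160749184714737)) (array([ 511.12, -196.72,   73.71]), np.float64(2.7420293447250446)) mid [ 541.51 -199.69   72.85] len 61.094932724769286 ang -5.580233050602622
plates [ 541.7  -181.41   76.  ] [ 540.09 -214.84   76.  ] 33.464433796179144 [ 540.89 -198.12   76.  ] yaw of perp -2.765491504648409
```

play_rows:
  dp:
    - [11.35,-6.65,1.0]
    - [11.35,-6.65,1.0]
    - [11.35,-6.65,1.0]
    - [11.35,-6.65,1.0]
    - [11.35,-6.65,1.0]
  rot:
    - [0,0,4.0]
    - [0,0,4.0]
    - [0,0,4.0]
    - [0,0,4.0]
    - [0,0,4.0]
  fingers: 0.6
  grip_force: 25

```text
clock: 0.82
eef_pos: [331.2, -439.2, 215.7]
tcp_rot: [3.141, -0.0, -0.107]
contact_force: [1.2, 0.3, -0.5]
opening: 0.6
grasp_force: 0.0
```

```bash
python3 -c "
from h import *
print(*step([541.8,-199.5,180],-0.097))"
```

```text
[ 4.598 -6.519  0.893] [ 0.003 -0.003 -0.091] {'clock': 0.8167, 'qpos': array([-9.27465088e-01,  2.53071366e-01,  1.81093918e+00,  4.37892619e-05,
        1.07715353e+00,  7.49868369e-01]), 'qvel': array([ 0.88155993, -0.13582043,  0.27048368,  0.00228089, -0.14591426,
        0.77847587]), 'joint_efforts': array([ -8.58524591, -51.85102701, -32.30950356,  -0.1499255 ,
         0.48045097,  -0.34838478]), 'eef_pos': array([ 331.1820352 , -439.20975753,  215.74617734]), 'tcp_rot': array([ 3.14130531e+00, -3.20323821e-04, -1.06557824e-01]), 'contact_force': array([ 1.22876575,  0.30505083, -0.49909702]), 'wrist_torque': array([-0.03611167, -0.01133697, -0.02185934]), 'grasp_force': 0.0, 'opening': 0.6004398418076496}
```

play_rows:
  dp:
    - [4.4,-6.3,0.9]
    - [4.4,-6.3,0.9]
    - [4.4,-6.3,0.9]
    - [4.4,-6.3,0.9]
    - [4.4,-6.3,0.9]
  rot:
    - [0,0,0]
    - [0,0,0]
    - [0,0,0]
    - [0,0,0]
    - [0,0,0]

```text
clock: 1.23
eef_pos: [466.6, -282.2, 191.5]
tcp_rot: [3.141, -0.0, -0.102]
contact_force: [0.3, -1.1, 0.4]
opening: 0.601
grasp_force: 0.0
```

```bash
python3 -c "
from h import *
print(*step([541.8,-199.5,180],-0.097)[:2])"
```

```text
[ 1.66  -2.249  0.288] [ 0.002 -0.004 -0.049]
```

play_rows:
  dp:
    - [0.75,-1.0,0.1]
    - [1.45,-2.05,0.3]
    - [1.45,-2.05,0.3]
    - [1.45,-2.05,0.3]
    - [1.45,-2.05,0.3]
  rot:
    - [0,0,-0.05]
    - [0,0,-0.05]
    - [0,0,-0.05]
    - [0,0,-0.05]
    - [0,0,-0.05]

```text
clock: 1.65
eef_pos: [531.9, -207.4, 179.2]
tcp_rot: [3.142, 0.001, -0.094]
contact_force: [0.5, -0.3, -0.4]
opening: 0.596
grasp_force: 0.0
```

```bash
python3 -c "
from h import *
print(*step([541.8,-199.5,56],-0.097))"
```

```text
[ 0.231 -0.22   3.081] [0.    0.006 0.025] {'clock': 1.65, 'qpos': array([-3.74317934e-01,  3.25846366e-01,  1.80015919e+00, -2.61323621e-04,
        1.01617606e+00,  1.29103562e+00]), 'qvel': array([-0.04106738, -0.01168855,  0.00978556, -0.00631687,  0.00456628,
       -0.00870442]), 'joint_efforts': array([  1.94376625, -54.81571198, -31.47021532,   0.20082726,
        -0.09700501,   0.17754634]), 'eef_pos': array([ 531.85992163, -207.40554524,  179.23802983]), 'tcp_rot': array([ 3.14154185e+00,  6.27398379e-04, -9.44195614e-02]), 'contact_force': array([ 0.45080837, -0.27443248, -0.44766231]), 'wrist_torque': array([-0.0075277 , -0.00611445, -0.0043861 ]), 'grasp_force': 0.0, 'opening': 0.5957806499772618}
```

play_rows:
  dp:
    - [0.23,-0.22,0]
    - [0.23,-0.22,0.6]
    - [0.23,-0.22,1.2]
    - [0.23,-0.22,1.3]
    - [0.23,-0.22,1.3]
  rot:
    - [0,0,0]
    - [0,0,0]
    - [0,0,0]
    - [0,0,0]
    - [0,0,0]

```text
clock: 2.07
eef_pos: [540.2, -200.7, 126.4]
tcp_rot: [-3.141, 0.003, -0.098]
contact_force: [-0.3, 0.3, -0.1]
opening: 0.598
grasp_force: 0.0
```

```bash
python3 - <<'E'
from h import *
print(*step([541.8,-199.5,56],-0.097)[:2])
t=optics.grab_frame("top");s=optics.grab_frame("side")
g=np.hstack([cv2.resize(s["color"][155:255,285:385],(400,400),interpolation=cv2.INTER_CUBIC),cv2.resize(t["color"][100:200,280:380],(400,400),interpolation=cv2.INTER_CUBIC)])
cv2.imwrite("pics/st2.png",np.clip(g[:,:,::-1]*2.0,0,255).astype(np.uint8))
E
```

```text
[ 0.042 -0.033  1.759] [-0.007  0.029 -0.012]
```

View pics/st2.png

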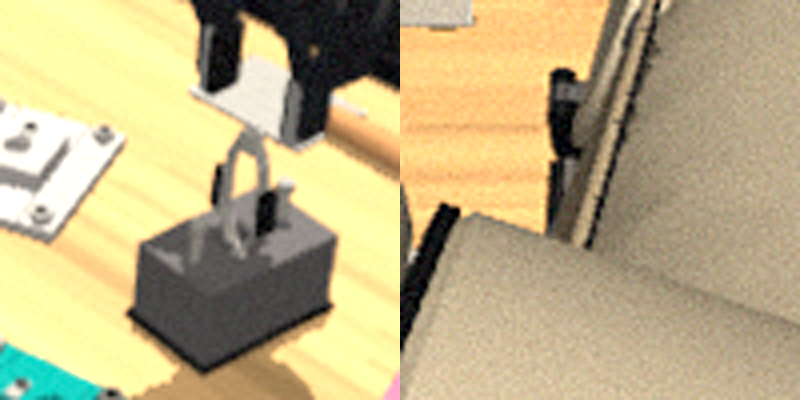

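The side view shows the fingertips straddling the heel, midpoint about (349.5,184), directly above it at (348,188). I'll descend.

play_rows:
  dp:
    - [0.03,-0.03,0.6]
    - [0.03,-0.03,1.2]
    - [0.03,-0.03,1.74]
    - [0.03,-0.03,1.74]
    - [0.03,-0.03,1.74]
  rot:
    - [0,0,0]
    - [0,0,0]
    - [0,0,0]
    - [0,0,0]
    - [0,0,0]

```text
clock: 2.58
eef_pos: [542.9, -199.6, 58.5]
tcp_rot: [-3.141, 0.0, -0.097]
contact_force: [-0.7, 0.2, 0.5]
opening: 0.599
grasp_force: 0.0
```

play_rows:
  dp:
    - [0,0,0]
    - [0,0,0]
    - [0,0,0]
    - [0,0,0]
  rot:
    - [0,0,0]
    - [0,0,0]
    - [0,0,0]
    - [0,0,0]
  fingers: 0.41

```text
clock: 2.92
eef_pos: [544.0, -199.7, 59.4]
tcp_rot: [3.141, -0.003, -0.097]
contact_force: [0.2, 0.9, 5.4]
opening: 0.414
grasp_force: 4.4
```

play_rows:
  dp:
    - [0,0,0]
    - [0,0,0]
    - [0,0,0]
    - [0,0,0]
  rot:
    - [0,0,0]
    - [0,0,0]
    - [0,0,0]
    - [0,0,0]
  fingers: 0.376

```text
clock: 3.25
eef_pos: [544.1, -199.5, 59.4]
tcp_rot: [3.141, -0.003, -0.097]
contact_force: [-1.2, 1.3, 9.1]
opening: 0.382
grasp_force: 12.2
```

play_rows:
  dp:
    - [0,0,-0.3]
    - [0,0,-0.8]
    - [0,0,-1.4]
    - [0,0,-2.0]
    - [0,0,-2.0]
  rot:
    - [0,0,0]
    - [0,0,0]
    - [0,0,0]
    - [0,0,0]
    - [0,0,0]

```text
clock: 3.67
eef_pos: [545.4, -200.2, 143.2]
tcp_rot: [3.14, -0.007, -0.097]
contact_force: [1.8, -0.1, 0.0]
opening: 0.378
grasp_force: 12.3
```

```bash
python3 - <<'E'
from h import *
d=step([477.4,243,170],-0.097);print(d[0],d[1],{k:d[2][k] for k in("eef_pos","contact_force","opening","grasp_force","wrist_torque","tcp_rot")})
s=optics.grab_frame("side")
cv2.imwrite("pics/lift.png",np.clip(cv2.resize(s["color"][95:245,275:400],(500,600),interpolation=cv2.INTER_CUBIC)[:,:,::-1]*2.0,0,255).astype(np.uint8))
E
```

```text
[ -2.758 -10.864  -0.709] [ 0.017 -0.064  0.002] {'eef_pos': array([ 545.41054299, -200.24545699,  143.18432212]), 'contact_force': array([ 1.77377081, -0.12510402,  0.04436251]), 'opening': 0.378371149879185, 'grasp_force': 12.296125888824463, 'wrist_torque': array([-0.07343092, -0.00312329, -0.0357912 ]), 'tcp_rot': array([ 3.13977801, -0.00670249, -0.09677444])}
```

View pics/lift.png

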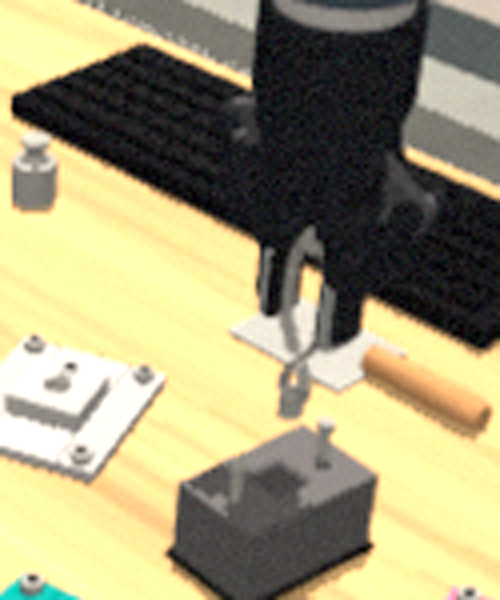

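The tweezers hang nearly straight in the gripper, with jaw ends at about (348,199) in the side view and the stand empty. I'll carry them to the tray.

play_rows:
  dp:
    - [-2.7,-10.8,0]
    - [-2.7,-10.8,0]
    - [-2.7,-10.8,0]
    - [-2.7,-10.8,0]
    - [-2.7,-10.8,0]
  rot:
    - [0,0,0]
    - [0,0,0]
    - [0,0,0]
    - [0,0,0]
    - [0,0,0]

```text
clock: 4.13
eef_pos: [510.9, 8.3, 137.5]
tcp_rot: [3.141, 0.001, -0.098]
contact_force: [0.9, -0.4, -1.4]
opening: 0.38
grasp_force: 12.3
```

```bash
python3 -c "
from h import *
print(*step([477.4,243,143],-0.097)[:2])"
```

```text
[-1.404 -5.758 -0.136] [ 0.001  0.01  -0.005]
```

play_rows:
  dp:
    - [-0.3,-1.0,-0.1]
    - [-0.6,-2.0,-0.1]
    - [-0.9,-3.0,-0.1]
    - [-1.2,-4.0,-0.1]
    - [-1.35,-5.0,-0.1]
  rot:
    - [0,0,0]
    - [0,0,0]
    - [0,0,0]
    - [0,0,0]
    - [0,0,0]

```text
clock: 4.55
eef_pos: [475.5, 212.5, 141.4]
tcp_rot: [3.141, 0.002, -0.097]
contact_force: [1.8, -0.3, -0.8]
opening: 0.38
grasp_force: 12.3
```

play_rows:
  dp:
    - [0,-0.3,0]
    - [0,-0.3,0]
    - [0,-0.3,0]
  rot:
    - [0,0,0]
    - [0,0,0]
    - [0,0,0]

```text
clock: 4.8
eef_pos: [478.3, 223.0, 141.4]
tcp_rot: [3.141, 0.001, -0.095]
contact_force: [-0.0, -0.2, -0.8]
opening: 0.376
grasp_force: 12.3
```

```bash
python3 - <<'E'
from h import *
print(*step([477.4,243,143],-0.097)); s=optics.grab_frame("side");t=optics.grab_frame("top")
T=telemetry.sense()["eef_pos"]; u,v=px(s,T-[0,0,45]).astype(int);print(u,v,px(s,T),px(t,T))
g=cv2.resize(s["color"][90:190,150:250],(400,400),interpolation=cv2.INTER_CUBIC);g2=cv2.resize(t["color"][130:230,100:200],(400,400),interpolation=cv2.INTER_CUBIC)
cv2.imwrite("pics/ov.png",np.clip(np.hstack([g,g2])[:,:,::-1]*1.6,0,255).astype(np.uint8))
E
```

```text
[-0.069 -0.496 -0.041] [0.01  0.009 0.022] {'clock': 4.8, 'qpos': array([ 4.33699369e-01,  3.12634728e-01,  1.92154349e+00, -4.75741431e-04,
        9.08780524e-01,  2.09952902e+00]), 'qvel': array([-0.03807517, -0.00836861,  0.01555285, -0.00183654,  0.0021847 ,
       -0.00497238]), 'joint_efforts': array([  1.87652037, -51.71788573, -29.26271796,   0.16057026,
        -0.11028822,   0.14580319]), 'eef_pos': array([478.27064401, 223.00139024, 141.38704664]), 'tcp_rot': array([ 3.14057986e+00,  9.90508343e-04, -9.47411273e-02]), 'contact_force': array([-0.04969017, -0.18365849, -0.77792242]), 'wrist_torque': array([ 0.02033867, -0.00432337,  0.0440795 ]), 'grasp_force': 12.301641404628754, 'opening': 0.3764510310808784}
201 133 [199.78456933 116.56640468] [144.37950708 169.59023006]
```

View pics/ov.png

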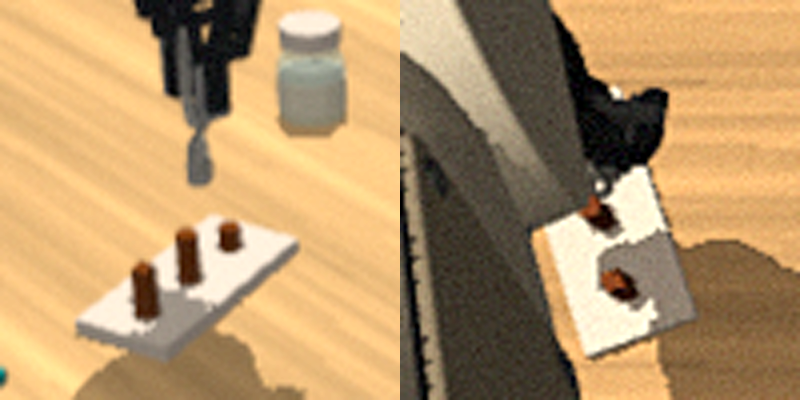

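The jaws' lower end is at about (200,135.5) in the side view. A small grey spot at about (150,177) in the top view, just up-image of the piece, is also the jaws.

```bash
python3 - <<'E'
from h import *
np.set_printoptions(precision=1,suppress=True,linewidth=200)
s=optics.grab_frame("side");t=optics.grab_frame("top");T=telemetry.sense()["eef_pos"]
print(T,on(s,200,135.5,90)-T,on(t,150,176.7,90),tri(t,(150,176.7),s,(200,135)))
print(s["color"][118:140,190:212].max(2)); print(t["color"][170:188,143:160].astype(int).sum(2)//3); print((t["color"][170:188,143:160,0].astype(int)-t["color"][170:188,143:160,2]))
P=on(t,146.6,181.06,44);print("piece px side",px(s,P))
print(s["color"][145:163,190:204,0])
E
```

```text
[478.8 221.5 141.7] [ -3.2   1.4 -51.7] [476.2 223.1  90. ] (array([475.8, 222.7,  91.4]), np.float64(0.16348772239285922))
[[160 159 159 157 152 143 107  68  64  52  60  53  31  27  27  43  52 107 166 171 167 167]
 [163 163 161 158 156 151 125  67  66  59  61  56  51  54  74 100 121 154 175 175 173 170]
 [163 161 163 163 161 158 143  89  68  67  58  60  85 128 135 149 163 174 174 176 175 173]
 [161 162 162 164 163 162 149 105  87  62  54  60 107 160 162 165 168 171 174 175 174 174]
 [159 160 160 160 165 163 156 140 127  72  60  90 125 156 159 158 162 165 169 171 173 177]
 [154 155 158 161 162 162 161 158 125  67  73 116 147 156 154 154 157 161 163 167 170 173]
 [151 153 156 158 160 162 163 148  84  57  71 110 145 157 155 154 153 157 157 161 164 167]
 [150 150 150 153 155 160 157 128  67  72  69  88 132 159 158 153 154 156 156 157 160 163]
 [153 151 151 149 152 155 147 107  64  73  72  85 131 163 162 160 156 157 155 155 156 158]
 [155 151 152 152 151 149 139  95  53  62  66  74 116 163 162 164 160 159 156 155 153 155]
 [153 154 153 153 152 152 138  93  52  63  70  69 104 155 162 165 
[... 3669 characters left out ...]
7 167 146  66  47  45  47  41 100 162 162 164 152]
 [156 161 163 146  82  45  44  47  40  92 153 162 165 155]
 [162 165 163 149  91  44  48  47  45  83 142 165 164 163]
 [164 162 165 149  91  44  49  48  44  82 144 164 164 164]
 [163 164 164 149  88  46  43  46  42  75 133 161 164 164]
 [163 165 163 152 104  48  48  47  43  65 125 163 164 164]
 [163 164 164 155 114  46  47  46  44  62 119 164 161 164]
 [162 165 164 152 103  46  45  45  43  55  97 144 164 162]
 [162 164 164 144  84  47  47  45  42  46  88 135 165 165]
 [164 166 163 154 116  53  50  47  54  68 112 156 163 164]
 [164 164 163 163 146  79  82  79 100 132 147 163 164 163]
 [135 135 135 135 125 112 138 137 145 163 164 164 164 163]]
```

play_rows:
  dp:
    - [0,-0.3,0]
    - [0,-0.51,0]
    - [0,-0.51,0.0]
    - [0,-0.51,0.0]
    - [0,-0.51,0.0]
  rot:
    - [0,0,0]
    - [0,0,0]
    - [0,0,0]
    - [0,0,0]
    - [0,0,0]
  fingers: 0.275

```text
clock: 5.42
eef_pos: [480.8, 243.3, 141.8]
tcp_rot: [3.141, 0.0, -0.096]
contact_force: [-0.1, -0.2, -1.3]
opening: 0.277
grasp_force: 22.4
```

```bash
python3 - <<'E'
from h import *
np.set_printoptions(precision=1,suppress=True,linewidth=200)
s=optics.grab_frame("side");t=optics.grab_frame("top");S=telemetry.sense();T=S["eef_pos"]
print(T,S["opening"],S["grasp_force"],S["contact_force"],"piece",tri(t,(146.6,181.06),s,(196.3,148.2)), "expected jaw bottom px",px(s,T-[3,-1.2,51.4]))
print(step([480,242.5,84],-0.097)[0])
print(s["color"][112:136,178:208].max(2))
E
```

```text
[480.7 243.1 141.8] 0.2818756094817499 22.38527476787567 [-0.1 -0.3 -0.5] piece (array([476.4, 243.6,  44.8]), np.float64(2.2667793117019657)) expected jaw bottom px [195.7 132.1]
[-0.   0.   1.4]
[[162 158 160 157 154 151 149 149 150 150 147 117 101 115  89  61  49  53  37  17  11  21  12  14  83 148 164 162 159 159]
 [161 161 161 163 157 154 153 153 150 150 149 148 146 149  99  64  49  55  39  14  15  12  12  18  83 150 168 165 164 162]
 [162 162 162 162 160 160 157 154 154 152 150 150 149 146 118  64  44  53  41  19  20  29  37  51 105 160 168 170 169 167]
 [159 162 161 162 161 160 160 161 158 155 153 151 151 151 134  77  53  57  54  43  47  63  91 111 151 172 170 168 169 170]
 [152 157 160 164 162 161 161 161 160 160 156 155 153 151 134  88  65  54  63  83 116 134 147 157 174 174 173 171 171 168]
 [151 152 154 159 160 163 164 161 162 162 162 161 156 153 143 107  62  55  77 125 156 169 169 173 172 172 175 174 175 173]
 [153 151 151 153 155 159 163 162 160 162 161 159 162 158 150 116  68  71  87 135 160 162 164 170 170 173 173 174 175 173]
 [154 152 150 150 152 153 157 158 161 162 
[... 1349 characters left out ...]
155 152 150 143 115  99 129 124  65  64  63  63  61 104 151 152 155 158 158 161 162]
 [154 150 152 150 149 150 152 154 154 156 155 155 150 136 134 150 133  75  66  64  61  61  94 151 151 151 154 157 158 158]
 [153 155 153 150 151 152 151 151 152 153 154 152 153 151 151 149 134  81  65  63  62  67 110 152 150 149 149 151 153 156]
 [149 151 154 155 153 152 152 150 150 151 154 155 153 155 154 151 136  92  77  81  88 104 138 151 150 149 150 148 149 152]
 [147 148 151 155 152 155 155 152 150 152 153 151 153 154 154 154 149 129 124 125 129 138 155 154 150 149 150 149 148 150]
 [147 146 147 149 152 155 155 153 152 151 150 152 152 151 156 154 153 153 151 150 148 149 151 154 153 152 151 148 149 149]]
```

play_rows:
  dp:
    - [-0.02,0.02,0.3]
    - [-0.02,0.02,0.6]
    - [-0.02,0.02,0.8]
    - [-0.02,0.02,1.0]
    - [-0.02,0.02,1.0]
  rot:
    - [0,0,0]
    - [0,0,0]
    - [0,0,0]
    - [0,0,0]
    - [0,0,0]

```text
clock: 5.93
eef_pos: [479.1, 242.0, 100.4]
tcp_rot: [3.14, 0.002, -0.097]
contact_force: [0.1, -0.9, -0.1]
opening: 0.279
grasp_force: 22.4
```

```bash
python3 - <<'E'
from h import *
s=optics.grab_frame("side");t=optics.grab_frame("top");S=telemetry.sense();print(S["eef_pos"],S["contact_force"],S["grasp_force"])
print(step([479.6,242.0,84],-0.097)[0])
g=cv2.resize(s["color"][115:175,165:225],(400,400),interpolation=cv2.INTER_CUBIC);g2=cv2.resize(t["color"][150:210,120:180],(400,400),interpolation=cv2.INTER_CUBIC)
cv2.imwrite("pics/dn.png",np.clip(np.hstack([g,g2])[:,:,::-1]*1.6,0,255).astype(np.uint8))
E
```

```text
[479.9216995  242.47912537 101.76005858] [-0.10012499  0.81594204  0.22051646] 22.384909987449646
[-0.007  0.013  0.444]
```

View pics/dn.png

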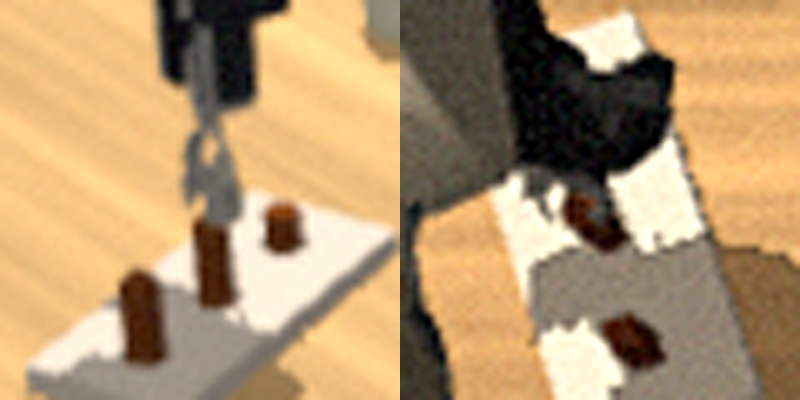

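The side crop shows the open jaws centred at column 211, with the piece's top at 215, so they are aligned to about 1 mm. The top crop shows a jaw on each side of the piece. I'll descend and let it be gripped.

play_rows:
  dp:
    - [0.01,0,0.12]
    - [0.01,0,0.24]
    - [0.01,0,0.36]
    - [0.01,0,0.42]
    - [0.01,0,0.42]
  rot:
    - [0,0,0]
    - [0,0,0]
    - [0,0,0]
    - [0,0,0]
    - [0,0,0]

```text
clock: 6.45
eef_pos: [480.0, 242.3, 84.4]
tcp_rot: [3.141, 0.001, -0.097]
contact_force: [0.0, -0.2, 0.0]
opening: 0.278
grasp_force: 22.4
```

play_rows:
  dp:
    - [0,0,0]
    - [0,0,0]
    - [0,0,0]
    - [0,0,0]
    - [0,0,0]
  rot:
    - [0,0,0]
    - [0,0,0]
    - [0,0,0]
    - [0,0,0]
    - [0,0,0]
  fingers: 0.36

```text
clock: 6.87
eef_pos: [480.5, 242.6, 85.2]
tcp_rot: [-3.141, -0.0, -0.097]
contact_force: [0.3, -0.5, 0.1]
opening: 0.362
grasp_force: 7.5
```

Force is 7.5 N at 30.8 mm; empty jaws would read about 13.6 N, so the piece is gripped. I'll lift.

play_rows:
  dp:
    - [0,0,-0.15]
    - [0,0,-0.4]
    - [0,0,-0.8]
    - [0,0,-1.2]
    - [0,0,-1.2]
  rot:
    - [0,0,0]
    - [0,0,0]
    - [0,0,0]
    - [0,0,0]
    - [0,0,0]

```text
clock: 7.28
eef_pos: [482.3, 243.5, 136.7]
tcp_rot: [-3.139, -0.004, -0.097]
contact_force: [1.2, -0.2, 0.6]
opening: 0.359
grasp_force: 7.5
```

```bash
python3 - <<'E'
from h import *
np.set_printoptions(precision=1,suppress=True,linewidth=200)
s=optics.grab_frame("side");S=telemetry.sense();T=S["eef_pos"];print(T,S["contact_force"],S["grasp_force"],S["opening"])
C=T-[3,-1.2,51.4]
print("exp piece bottom px",px(s,C-[0,0,26]),"jaw edge",px(s,C))
print(step([551,-31,T[2]],-0.097)[0])
R=s["color"][120:160,185:210].astype(int); print((R[...,0]-R[...,2])); print(R[...,0])
E
```

```text
[481.7 243.2 135.3] [ 0.6 -0.4 -0.8] 7.530260682106018 0.36077598839079716
exp piece bottom px [197.  143.3] jaw edge [196.2 134.2]
[ 2.4  6.7 -0. ]
[[73 74 77 76 76 78 78 78 66 33 10 14 31 67 74 73 74 76 77 78 80 82 82 82 82]
 [72 70 71 74 74 75 77 79 69 34 11 13 27 64 74 73 72 75 76 76 78 81 81 80 83]
 [73 71 70 71 73 73 76 75 58 12 13 27 27 43 73 74 73 72 74 73 75 76 78 79 81]
 [73 72 70 71 72 73 74 68 35  3 19 38 28 30 69 74 74 73 72 72 73 75 76 79 80]
 [72 70 72 73 71 71 70 59 12  4 17 29 15 26 59 76 76 74 73 72 72 72 75 74 77]
 [73 72 73 72 70 72 72 56  5  7 12 19  6 17 48 77 76 77 77 75 73 73 72 73 76]
 [70 72 73 73 72 72 72 59 12  6 12 20  8  9 41 76 76 76 77 75 76 74 73 73 74]
 [73 72 73 73 72 75 72 61 18  6  9 12  8  8 33 70 77 76 77 75 74 75 74 74 72]
 [73 73 72 71 71 70 71 60 15 15 18 15  8  8 21 59 74 74 75 75 77 76 77 76 75]
 [74 72 71 70 70 71 73 60 13 33 34 29 17  6 15 47 74 76 75 75 77 76 78 79 73]
 [73 74 73 72 71 70 71 59 13 32 22 14 14  5  9 39 71 70 73 75 75 75 76 77 76]
 [72 73 72 72 73 71 72 59 11 26 11  7  5  6  6 36 69 70 71 75 75 76 76 76 76]
 [72 71 73 74 7
[... 5590 characters left out ...]
 160 162 164 163 163 163 163 162 163 164 163 163 164 164 159 143 126 125 129 146]
 [141 151 153 157 162 164 165 163 164 165 162 163 163 162 163 164 163 163 163 162 164 164 165 165 163]
 [102 115 130 152 163 163 164 161 162 164 164 164 163 164 165 165 164 164 163 164 165 164 162 163 163]
 [ 54  58  81 118 153 164 162 163 163 161 164 162 163 161 165 163 164 163 164 163 164 163 164 162 163]
 [ 55  52  48  77 133 163 164 164 162 161 147 139 138 135 141 147 162 164 163 163 164 163 165 164 162]
 [ 49  48  39  61 106 135 146 165 155 130 104  96  97  96 101 111 143 164 165 164 163 162 162 162 163]
 [ 46  44  39  55  81 100 111 137 125  96 113 132 133 133 128 120 138 165 164 164 164 163 161 163 164]]
```

The piece is lifted and hangs straight, its bottom at about (196.8,143) against a predicted (197.0,143.3). I'll carry it toward the well and measure the well in the earlier side image.

play_rows:
  dp:
    - [0.3,0.8,0]
    - [0.6,1.7,0]
    - [0.95,2.7,0]
    - [1.3,3.7,0]
    - [1.65,4.6,0]
  rot:
    - [0,0,0]
    - [0,0,0]
    - [0,0,0]
    - [0,0,0]
    - [0,0,0]

```text
clock: 7.75
eef_pos: [527.8, 51.1, 132.7]
tcp_rot: [3.141, 0.001, -0.096]
contact_force: [0.6, 0.7, -0.4]
opening: 0.361
grasp_force: 7.5
```

play_rows:
  dp:
    - [0.3,0.8,0]
    - [0.6,1.6,0]
    - [0.7,1.9,0]
    - [0.7,1.9,0]
    - [0.7,1.9,0]
  rot:
    - [0,0,0]
    - [0,0,0]
    - [0,0,0]
    - [0,0,0]
    - [0,0,0]

```text
clock: 8.17
eef_pos: [548.3, -25.5, 132.6]
tcp_rot: [-3.141, 0.001, -0.099]
contact_force: [-0.4, 0.5, -1.5]
opening: 0.359
grasp_force: 7.5
```

```bash
python3 - <<'E'
from h import *
np.set_printoptions(precision=1,suppress=True,linewidth=220)
s=optics.grab_frame("side");t=optics.grab_frame("top");S=telemetry.sense();T=S["eef_pos"];print(T,S["contact_force"],S["grasp_force"],S["opening"],S["tcp_rot"])
print("well px side pred",px(s,[548.4,-29.9,20]),"boss corners",[px(s,[548.4+23*a*.93-b*23*.367,-29.9+23*a*.367+b*23*.93,20]).round(1) for a,b in((1,1),(1,-1),(-1,-1),(-1,1))])
i=cv2.imread("pics/side0.png");print(i[176:202,270:308].max(2))
print(step([551.4,-31.1,T[2]],-0.097)[:2])
cv2.imwrite("pics/x_s.png",s["color"][:,:,::-1]);cv2.imwrite("pics/x_t.png",t["color"][:,:,::-1])
E
```

```text
[548.2 -24.3 132.8] [-0.3  0.2 -1.4] 7.521757185459137 0.3603692648842155 [-3.1  0.  -0.1]
well px side pred [290.4 190.9] boss corners [array([285.6, 183.6]), array([303.3, 188.5]), array([295.4, 198.5]), array([277.3, 193.3])]
[[156 152 150 148 148 150 153 157 160 160 163 166 165 165 164 163 159 159 158 157 159 163 162 161 160 160 155 156 154 155 155 160 162 163 162 164 163 165]
 [155 156 153 151 150 148 150 154 161 160 162 163 165 166 165 165 162 160 159 159 158 159 158 162 161 163 160 157 156 153 156 155 159 161 161 163 163 162]
 [154 154 159 156 154 150 148 150 155 161 161 155 147 130 142 157 165 166 161 161 159 158 157 158 159 162 161 161 159 158 155 156 155 157 158 160 162 161]
 [154 154 154 155 158 155 154 151 149 150 148 142 120  65  90 132 160 169 166 165 162 160 158 160 157 158 160 162 163 160 158 157 154 155 154 155 160 162]
 [156 153 154 154 156 154 155 152 147 142 133 114 104  89  92 106 129 160 158 155 166 164 163 158 159 158 159 159 160 162 161 161 160 156 157 155 155 158]
 [162 159 154 152 152 156 157 158 153 141 130  74  82  96  91  91 115 146 145 138 150 160 164 16
[... 2511 characters left out ...]
39 138 139 138 138 139 140]
 [137 137 138 140 138 129 127 108  81  80  76  76  74  74  73  73  75  74  75  76  77  89 104 107 106  72  64  86 125 138 140 139 139 139 138 139 138 141]
 [137 138 137 134 128 134 144 138 121 121 119 109  79  79  76  73  73  73  73  73  73  74  76  78  78  65  68 102 143 139 139 138 137 138 136 137 140 136]
 [137 140 138 129 135 142 143 145 143 144 143 138 121 120 108  82  79  72  68  73  73  74  72  73  70  78 105 124 139 139 140 138 137 138 140 141 137 118]
 [139 139 133 126 147 143 142 145 143 143 146 145 145 144 138 120 119 108  84  99  77  76  73  75  69  93 134 139 139 138 139 138 136 139 138 139 130  85]]
(array([ 0.1,  0.2, -0. ]), array([-0.,  0.,  0.]))
```

play_rows:
  dp:
    - [0.07,0.135,0]
    - [0.07,0.135,0.25]
    - [0.07,0.135,0.5]
    - [0.07,0.135,0.65]
    - [0.07,0.135,0.65]
  rot:
    - [0,0,0]
    - [0,0,0]
    - [0,0,0]
    - [0,0,0]
    - [0,0,0]

```text
clock: 8.68
eef_pos: [549.6, -30.5, 105.0]
tcp_rot: [3.141, 0.003, -0.096]
contact_force: [0.2, 0.1, -0.2]
opening: 0.36
grasp_force: 7.5
```

play_rows:
  dp:
    - [0,0,0]
    - [0,0,0]
  rot:
    - [0,0,0]
    - [0,0,0]

```text
clock: 8.85
eef_pos: [551.1, -30.8, 107.0]
tcp_rot: [-3.142, 0.0, -0.097]
contact_force: [0.2, -0.3, 0.2]
opening: 0.359
grasp_force: 7.5
```

```bash
python3 - <<'E'
from h import *
np.set_printoptions(precision=1,suppress=True,linewidth=220)
s=optics.grab_frame("side");t=optics.grab_frame("top")
for _ in range(2):
  S=telemetry.sense();T=S["eef_pos"];print(T,S["contact_force"],S["grasp_force"],S["opening"],S["tcp_rot"])
B=T-[3,-1.2,77.4];print("exp bottom",B,px(s,B),px(t,B))
g=cv2.resize(s["color"][155:205,262:312],(400,400),interpolation=cv2.INTER_CUBIC);g2=cv2.resize(t["color"][130:180,236:286],(400,400),interpolation=cv2.INTER_CUBIC)
cv2.imwrite("pics/w1.png",np.clip(np.hstack([g,g2])[:,:,::-1]*1.5,0,255).astype(np.uint8))
print(s["color"][168:194,278:302].max(2))
E
```

```text
[551.3 -31.  107.3] [-0.4  0.2 -0.5] 7.521927505731583 0.35657050947161156 [-3.1 -0.  -0.1]
[551.3 -31.  107.3] [-0.4  0.2 -0.5] 7.521927505731583 0.35657050947161156 [-3.1 -0.  -0.1]
exp bottom [548.3 -29.8  29.9] [290.5 187.3] [261.  154.1]
[[161 160 162 160 157 154 153 152 151 126  62  72 123 159 133  89  95 139 162 161 162 162 162 162]
 [157 160 160 162 158 157 156 153 144 110  61  74 126 149 104  69  83 126 162 164 161 162 162 161]
 [156 157 158 161 164 162 158 157 141  91  65  75 108 124  95  69  75 113 162 164 162 163 161 162]
 [155 155 154 157 160 160 161 160 143  92  69  71  81  83  83  70  70 104 155 162 162 165 163 161]
 [157 158 157 155 157 158 161 161 150 104  65  61  62  67  80  79  72  95 144 160 161 164 165 164]
 [160 161 158 158 157 157 156 157 146  96  58  56  57  70  88  77  66  88 141 158 160 162 161 160]
 [162 162 161 160 159 156 156 155 140  81  54  57  60  69  77  67  60  88 137 155 159 159 160 161]
 [160 163 163 162 162 158 157 156 139  79  48  53  61  67  71  73  63  98 145 153 152 156 158 159]
 [157 159 160 161 162 165 161 160 142  78  46  48  61  66  69  74
[... 1017 characters left out ...]
1 142]
 [137 136 135 138 141 140 142 141 127  81  44  47  48  43  40  70 119 140 140 141 141 142 143 143]
 [136 132 120 117 118 125 142 139 135 112  75  51  54  58  70 106 134 138 139 141 139 140 141 139]
 [130 115  95  85  85  97 118 120 126 112  79  67  75  80 101 134 142 142 139 140 139 137 135 121]
 [121  96  87  83  86  85  86  85  90  76  74  78  84  85  96 123 141 139 140 142 141 137 117  91]
 [100  85  87  84  87  87  86  84  70  69  70  72  75  74  74 104 140 139 140 141 140 131  88  76]
 [ 85  83  85  85  82  83  85  85  78  76  75  70  70  72  79  97 125 139 140 139 135 103  65  79]
 [ 82  86  87  85  84  86  84  82  83  82  82  81  78  79  87  86 106 140 142 135 109  71  65  86]]
```

View pics/w1.png

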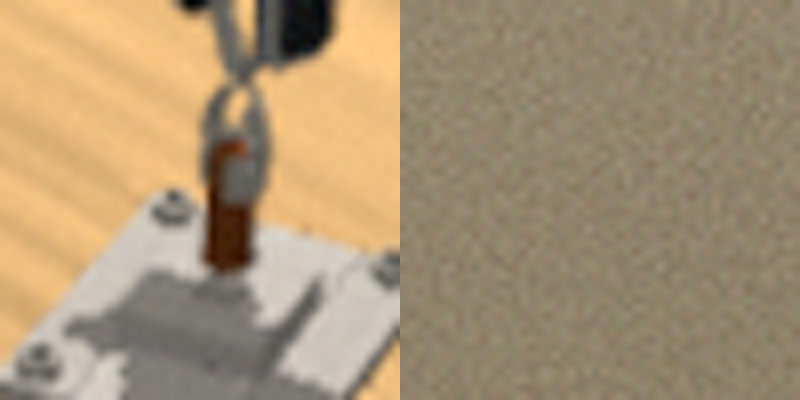

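The side crop shows the piece's bottom at about (290.1,186.8), hanging straight just above the mouth. The well is at about (289.0,190.6), so it needs roughly 2 mm along image −x. The arm blocks the top view here.

play_rows:
  dp:
    - [-0.04,-0.03,0]
    - [-0.04,-0.03,0.1]
    - [-0.04,-0.03,0.17]
    - [-0.04,-0.03,0.17]
    - [-0.04,-0.03,0.17]
  rot:
    - [0,0,0]
    - [0,0,0]
    - [0,0,0]
    - [0,0,0]
    - [0,0,0]

```text
clock: 9.37
eef_pos: [549.4, -29.6, 100.0]
tcp_rot: [3.142, 0.001, -0.097]
contact_force: [0.8, -0.2, 0.1]
opening: 0.36
grasp_force: 7.5
```

play_rows:
  dp:
    - [0,0,0.025]
    - [0,0,0.05]
    - [0,0,0.05]
    - [0,0,0.05]
  rot:
    - [0,0,0]
    - [0,0,0]
    - [0,0,0]
    - [0,0,0]

```text
clock: 9.7
eef_pos: [549.6, -29.7, 98.3]
tcp_rot: [3.142, 0.0, -0.097]
contact_force: [-0.7, -0.2, -0.6]
opening: 0.36
grasp_force: 7.5
```

play_rows:
  dp:
    - [0,0,0.02]
    - [0,0,0.03]
    - [0,0,0.03]
    - [0,0,0.03]
  rot:
    - [0,0,0]
    - [0,0,0]
    - [0,0,0]
    - [0,0,0]

```text
clock: 10.03
eef_pos: [549.7, -29.7, 97.3]
tcp_rot: [3.142, -0.0, -0.097]
contact_force: [-0.6, 0.0, 2.1]
opening: 0.361
grasp_force: 7.6
```

Contact with the rim came at TCP z≈97.5, as predicted. I'll search sideways under a light load.

play_rows:
  dp:
    - [-0.01,-0.007,0]
    - [-0.02,-0.014,0]
    - [-0.02,-0.014,0]
    - [-0.02,-0.014,0]
  rot:
    - [0,0,0]
    - [0,0,0]
    - [0,0,0]
    - [0,0,0]

```text
clock: 10.37
eef_pos: [549.0, -29.0, 97.2]
tcp_rot: [3.142, -0.0, -0.097]
contact_force: [-0.4, -1.6, 2.7]
opening: 0.363
grasp_force: 7.6
```

play_rows:
  dp:
    - [0.0,0.0,0.01]
    - [0,0,0.02]
    - [0,0,0.02]
  rot:
    - [0,0,0]
    - [0,0,0]
    - [0,0,0]

```text
clock: 10.62
eef_pos: [548.9, -29.0, 96.3]
tcp_rot: [-3.142, -0.0, -0.097]
contact_force: [-0.7, -1.0, 4.1]
opening: 0.364
grasp_force: 7.6
```

```bash
cat >> h.py <<'E'
def avg(n=10):
    L=[]
    for _ in range(n):
        optics.grab_frame("side"); s=telemetry.sense(); L.append(np.r_[s["eef_pos"],s["contact_force"],1000*s["wrist_torque"],s["grasp_force"]])
    L=np.array(L); return L.mean(0).round(2),(L.std(0)/n**.5).round(2)
E
python3 - <<'E'
from h import *
np.set_printoptions(precision=1,suppress=True,linewidth=220)
print(*avg(8),sep="\n")
s=optics.grab_frame("side");print(s["color"][176:196,278:302].max(2))
E
```

```text
[ 548.9  -29.    96.3   -0.1   -1.1    3.3 -163.4   30.1   17.8    7.6]
[ 0.   0.   0.   0.1  0.1  0.2 10.1 11.  10.1  0. ]
[[158 158 161 163 164 161 162 140  70  59  56  65  76  77  75  73 110 155 156 153 153 154 153 157]
 [158 160 160 160 163 163 164 144  61  54  53  61  73  72  69  68 105 157 158 155 154 153 154 155]
 [156 158 158 152 145 129 140 133  63  50  58  61  63  64  57  62 106 160 160 159 157 155 154 153]
 [147 149 145 140 120  65  88 104  60  44  56  65  68  66  64  70 114 157 156 161 161 159 157 154]
 [146 140 134 114 100  88  91  88  59  46  53  66  65  66  66  80 125 155 155 156 160 158 160 159]
 [149 138 127  73  81  95  88  82  74  45  55  66  67  66  67  86 133 158 156 155 158 156 158 159]
 [148 140 130 101  71  68  66  80  94  45  55  65  66  66  68 100 145 156 159 158 157 156 157 157]
 [141 139 136 130 114 110 112 112 100  44  53  62  63  64  79 121 146 146 151 157 153 150 143 155]
 [139 138 139 136 136 137 140 132 101  47  49  54  53  52  79 127 142 142 147 148 146 144 139 150]
 [140 138 136 138 137 141 140 133  98  45  46  42  46  42  62 104 133 141 145 142 143
[... 304 characters left out ...]
2 139]
 [132 118  96  86  87  97 117 110  77  47  48  46  43  44  81 133 143 142 138 138 138 139 136 118]
 [120  95  87  84  87  87  85  81  64  46  44  48  49  44  88 138 142 141 141 142 140 137 119  91]
 [101  86  86  88  87  84  87  82  60  49  44  45  46  52  95 140 140 139 140 142 139 129  89  79]
 [ 84  84  84  86  85  86  86  82  77  68  67  61  57  66  93 124 140 138 141 139 134 103  65  78]
 [ 81  84  86  84  85  84  85  84  83  83  81  79  78  82  86 105 139 144 140 135 112  69  66  86]
 [ 77  80  80  82  85  85  84  86  86  82  84  83  83  83  83 107 141 141 138 116  78  62  81 123]
 [ 75  74  77  75  80  80  82  84  84  83  84  83  85  83  83  94 116 113 107  79  64  75 114 140]]
```

play_rows:
  dp:
    - [0,0,-0.012]
    - [-0.006,0.008,-0.012]
    - [-0.012,0.016,-0.012]
    - [-0.012,0.016,-0.012]
  rot:
    - [0,0,0]
    - [0,0,0]
    - [0,0,0]
    - [0,0,0]

```text
clock: 11.4
eef_pos: [548.1, -29.5, 96.6]
tcp_rot: [-3.141, 0.0, -0.097]
contact_force: [-0.9, 0.0, 0.2]
opening: 0.358
grasp_force: 7.4
```

play_rows:
  dp:
    - [-0.006,0.008,0]
    - [-0.012,0.016,0]
    - [-0.012,0.016,0]
  rot:
    - [0,0,0]
    - [0,0,0]
    - [0,0,0]

```text
clock: 11.65
eef_pos: [547.6, -30.2, 96.6]
tcp_rot: [3.142, 0.0, -0.097]
contact_force: [1.1, 0.3, 0.5]
opening: 0.358
grasp_force: 7.4
```

```bash
python3 - <<'E'
from h import *
np.set_printoptions(precision=1,suppress=True,linewidth=220)
print(*avg(5),sep="\n")
E
```

```text
[547.7 -30.2  96.7   0.2  -0.2  -0.8 -18.9  28.    7.6   7.5]
[ 0.   0.   0.   0.1  0.1  0.1 14.6  6.6 14.3  0. ]
```

play_rows:
  dp:
    - [0,0,0.012]
    - [0,0,0.025]
    - [0,0,0.025]
    - [0,0,0.025]
  rot:
    - [0,0,0]
    - [0,0,0]
    - [0,0,0]
    - [0,0,0]

```text
clock: 12.23
eef_pos: [547.7, -30.2, 95.7]
tcp_rot: [3.142, 0.0, -0.097]
contact_force: [0.1, 0.6, -0.3]
opening: 0.36
grasp_force: 7.5
```

```bash
python3 - <<'E'
from h import *
np.set_printoptions(precision=1,suppress=True,linewidth=220)
print(*avg(4),sep="\n")
E
```

```text
[547.8 -30.2  95.8   0.3   0.1  -1.1   7.4 -13.1   5.8   7.5]
[ 0.   0.   0.   0.2  0.1  0.2 12.3 26.4 11.1  0. ]
```

There is no force 2 mm below first contact, so the piece has entered the mouth. I'll go on down toward the spring finger.

play_rows:
  dp:
    - [0,0,0.025]
    - [0,0,0.05]
    - [0,0,0.05]
    - [0,0,0.05]
  rot:
    - [0,0,0]
    - [0,0,0]
    - [0,0,0]
    - [0,0,0]

```text
clock: 12.77
eef_pos: [547.7, -30.2, 93.7]
tcp_rot: [3.142, 0.0, -0.097]
contact_force: [0.5, 0.5, -0.9]
opening: 0.358
grasp_force: 7.5
```

play_rows:
  dp:
    - [0,0,0.025]
    - [0,0,0.05]
    - [0,0,0.05]
  rot:
    - [0,0,0]
    - [0,0,0]
    - [0,0,0]

```text
clock: 13.02
eef_pos: [547.7, -30.2, 91.6]
tcp_rot: [3.142, 0.0, -0.097]
contact_force: [0.3, 0.3, -0.9]
opening: 0.359
grasp_force: 7.5
```

play_rows:
  dp:
    - [0,0,0.025]
    - [0,0,0.05]
    - [0,0,0.05]
  rot:
    - [0,0,0]
    - [0,0,0]
    - [0,0,0]

```text
clock: 13.27
eef_pos: [547.7, -30.2, 89.6]
tcp_rot: [-3.142, 0.0, -0.097]
contact_force: [-0.6, 0.1, -0.7]
opening: 0.361
grasp_force: 7.5
```

```bash
python3 - <<'E'
from h import *
np.set_printoptions(precision=1,suppress=True,linewidth=220)
print(*avg(3),sep="\n")
s=optics.grab_frame("side");print(s["color"][168:196,278:304].max(2));print((s["color"][168:196,278:304,0].astype(int)-s["color"][168:196,278:304,2]))
T=telemetry.sense()["eef_pos"];print(px(s,T-[3,-1.2,51.4]))
E
```

```text
[547.8 -30.2  89.7   0.2   0.   -0.7 -24.  -55.    0.7   7.5]
[ 0.   0.   0.   0.   0.3  0.2  8.4 23.7 10.9  0. ]
[[161 162 159 159 156 154 153 151 153 138  79  70  79  86  53  62  54  35  18  16  30  61 100 142 162 162]
 [159 161 162 162 161 157 155 154 155 138  91  68  72  69  46  58  57  52  52  68  98 130 146 162 162 165]
 [157 155 157 161 162 162 160 157 155 142  89  68  65  55  72 106 102  96 117 134 148 161 161 162 162 163]
 [158 156 156 157 160 161 162 160 157 148 115  73  63  74 111 147 144 142 155 162 165 163 163 163 162 161]
 [157 158 158 158 157 158 159 160 157 142 109  82 101  95 118 153 153 158 161 161 161 163 163 162 162 163]
 [163 159 157 158 156 156 157 158 146  97  62 102 136 106 103 144 153 156 158 160 159 160 161 165 163 163]
 [163 161 162 160 159 157 155 151 118  56  79 130 155 124  94 120 154 152 153 156 159 159 159 161 162 165]
 [160 161 164 162 161 158 160 144  93  58  96 145 145 116  79 106 154 155 153 151 154 158 158 160 161 161]
 [157 159 162 164 163 163 162 142  75  57 103 151 126  73  72  96 143 158 156 154 153 153 157 158 158 159]
 [159 161 160 161 163 1
[... 3593 characters left out ...]
 19  7 11 12 10 13 11 13 13 12 12 11]
 [11 11 10  5  8  9 12 13 24 39 42 37 37 41 14 10 10 11 12 12 11 10 11 11 10 11]
 [12 10  8  7  7  8 10 12 23 38 39 40 38 38 13 10 12 13 13 12 12 12 12 10 10 12]
 [ 9  9  6  7  6  6  7 11 22 35 40 41 41 38 15 11 11 12 13 12 11 10  8  7 10 11]
 [ 8  7  7  6  7  7  8 10 25 41 42 46 36 32 15 11 10 11 12 12 11 10  8  8 11 13]
 [ 9  7  6  6  7  6  7  8 13 21 21 26 26 18 15 10 12 11 11 11 11  8  5  6  9 12]
 [ 6  7  7  7  6  8  7  5  8 10 12 13 12 11  8  9 12 11 11 11 10  6  5  9 10 11]
 [ 6  7  6  7  6  7  6  7  7  6  7  8  5  7  7  9 12 11 12  9  8  6  6 11 11 11]
 [ 5  5  6  7  6  5  6  6  7  6  6  5  8  5  7  9  9  9  8  6  5  7 10 11 11 11]]
[289.2 184.8]
```

The bottom front edge still shows at row 192, which is the mouth lip. The top face has sunk to row ~180, so the piece is about 7 mm down the well. I'll keep going.

play_rows:
  dp:
    - [0,0,0.025]
    - [0,0,0.05]
    - [0,0,0.05]
  rot:
    - [0,0,0]
    - [0,0,0]
    - [0,0,0]

```text
clock: 13.72
eef_pos: [547.8, -30.2, 87.7]
tcp_rot: [-3.142, -0.0, -0.097]
contact_force: [0.4, -0.1, -0.1]
opening: 0.357
grasp_force: 7.5
```

play_rows:
  dp:
    - [0,0,0.025]
    - [0,0,0.05]
    - [0,0,0.05]
  rot:
    - [0,0,0]
    - [0,0,0]
    - [0,0,0]

```text
clock: 13.97
eef_pos: [547.8, -30.2, 85.6]
tcp_rot: [-3.142, 0.0, -0.097]
contact_force: [0.5, 0.5, -0.7]
opening: 0.356
grasp_force: 7.5
```

play_rows:
  dp:
    - [0,0,0.025]
    - [0,0,0.05]
    - [0,0,0.05]
  rot:
    - [0,0,0]
    - [0,0,0]
    - [0,0,0]

```text
clock: 14.22
eef_pos: [547.9, -30.1, 83.7]
tcp_rot: [-3.141, -0.0, -0.097]
contact_force: [-0.7, 0.3, 2.3]
opening: 0.36
grasp_force: 7.5
```

There is resistance about 12.5 mm below the mouth, which fits the anvil. I'll open the jaws, rise, shut them and press on the flat top.

play_rows:
  dp:
    - [0,0,0]
    - [0,0,0]
    - [0,0,0]
    - [0,0,0]
    - [0,0,0]
  rot:
    - [0,0,0]
    - [0,0,0]
    - [0,0,0]
    - [0,0,0]
    - [0,0,0]
  fingers: 0.275

```text
clock: 14.63
eef_pos: [547.6, -30.2, 83.7]
tcp_rot: [3.142, 0.0, -0.097]
contact_force: [0.8, -0.3, -0.7]
opening: 0.275
grasp_force: 22.3
```

play_rows:
  dp:
    - [0,0,-0.1]
    - [0,0,-0.25]
    - [0,0,-0.4]
    - [0,0,-0.5]
    - [0,0,-0.5]
  rot:
    - [0,0,0]
    - [0,0,0]
    - [0,0,0]
    - [0,0,0]
    - [0,0,0]

```text
clock: 15.05
eef_pos: [548.6, -30.3, 105.1]
tcp_rot: [-3.142, -0.002, -0.097]
contact_force: [1.4, -0.8, -0.5]
opening: 0.279
grasp_force: 22.3
```

play_rows:
  dp:
    - [0,0,0]
    - [0,0,0]
    - [0,0,0]
    - [0,0,0]
  rot:
    - [0,0,0]
    - [0,0,0]
    - [0,0,0]
    - [0,0,0]
  fingers: 0.365

```text
clock: 15.38
eef_pos: [547.6, -30.2, 103.5]
tcp_rot: [3.142, 0.0, -0.097]
contact_force: [-1.0, -0.4, -0.3]
opening: 0.37
grasp_force: 13.6
```

```bash
python3 - <<'E'
from h import *
np.set_printoptions(precision=1,suppress=True,linewidth=220)
print(*avg(3),sep="\n")
s=optics.grab_frame("side")
print(px(s,[546.5,-28.5,46]))
cv2.imwrite("pics/rel.png",np.clip(cv2.resize(s["color"][145:205,260:320],(600,600),interpolation=cv2.INTER_CUBIC)[:,:,::-1]*1.5,0,255).astype(np.uint8))
E
```

```text
[547.6 -30.2 103.6  -0.5  -0.3  -0.3   1.6 -34.8  36.8  13.6]
[ 0.   0.   0.   0.2  0.1  0.2  7.8 12.  26.7  0. ]
[289.8 181.6]
```

View pics/rel.png

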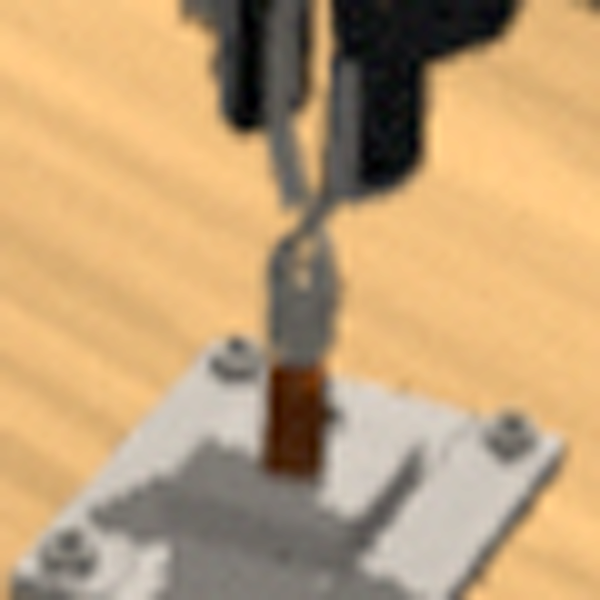

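The piece stands upright in the well at crop (295,420), with the shut jaws just above its top at crop (300,350). I'll press down in steps.

play_rows:
  dp:
    - [0,0,0.05]
    - [0,0,0.1]
    - [0,0,0.13]
    - [0,0,0.13]
  rot:
    - [0,0,0]
    - [0,0,0]
    - [0,0,0]
    - [0,0,0]

```text
clock: 15.92
eef_pos: [547.5, -30.2, 98.1]
tcp_rot: [3.142, 0.001, -0.097]
contact_force: [0.5, -0.7, -0.2]
opening: 0.366
grasp_force: 13.6
```

play_rows:
  dp:
    - [0,0,0.025]
    - [0,0,0.025]
    - [0,0,0.025]
  rot:
    - [0,0,0]
    - [0,0,0]
    - [0,0,0]

```text
clock: 16.17
eef_pos: [547.7, -30.2, 97.5]
tcp_rot: [3.142, 0.0, -0.097]
contact_force: [-0.7, 0.3, 0.1]
opening: 0.362
grasp_force: 13.6
```

play_rows:
  dp:
    - [0,0,0.025]
    - [0,0,0.025]
    - [0,0,0.025]
  rot:
    - [0,0,0]
    - [0,0,0]
    - [0,0,0]

```text
clock: 16.42
eef_pos: [548.1, -30.2, 96.9]
tcp_rot: [-3.142, -0.001, -0.097]
contact_force: [-1.0, 0.2, 2.1]
opening: 0.369
grasp_force: 13.5
```

play_rows:
  dp:
    - [0,0,0.012]
    - [0,0,0.025]
    - [0,0,0.025]
  rot:
    - [0,0,0]
    - [0,0,0]
    - [0,0,0]

```text
clock: 16.67
eef_pos: [548.7, -30.2, 96.6]
tcp_rot: [-3.141, -0.002, -0.097]
contact_force: [-1.4, 0.6, 9.0]
opening: 0.365
grasp_force: 13.6
```

play_rows:
  dp:
    - [0,0,0.012]
    - [0,0,0.012]
    - [0,0,0.012]
  rot:
    - [0,0,0]
    - [0,0,0]
    - [0,0,0]

```text
clock: 16.92
eef_pos: [549.1, -30.2, 96.4]
tcp_rot: [-3.141, -0.003, -0.097]
contact_force: [-1.4, -0.6, 11.6]
opening: 0.368
grasp_force: 13.6
```

play_rows:
  dp:
    - [0,0,0.008]
    - [0,0,0.008]
    - [0,0,0.008]
    - [0,0,0.008]
    - [0,0,0.008]
  rot:
    - [0,0,0]
    - [0,0,0]
    - [0,0,0]
    - [0,0,0]
    - [0,0,0]

```text
clock: 17.33
eef_pos: [549.3, -30.2, 96.3]
tcp_rot: [-3.141, -0.003, -0.097]
contact_force: [-0.7, 1.8, 14.3]
opening: 0.365
grasp_force: 13.6
```

```bash
python3 - <<'E'
from h import *
np.set_printoptions(precision=1,suppress=True,linewidth=220)
print(*avg(6),sep="\n")
E
```

```text
[549.3 -30.2  96.3  -0.7   0.5  13.9 113.  189.6   1.8  13.6]
[ 0.   0.   0.   0.2  0.2  0.2 15.8  6.3 17.1  0. ]
```

A steady push of about 14.5 N was held. I'll lift off and return to the stand.

play_rows:
  dp:
    - [0,0,-0.1]
    - [0,0,-0.4]
    - [0,0,-0.8]
    - [0,0,-1.15]
    - [0,0,-1.15]
  rot:
    - [0,0,0]
    - [0,0,0]
    - [0,0,0]
    - [0,0,0]
    - [0,0,0]

```text
clock: 18.05
eef_pos: [549.4, -30.3, 143.7]
tcp_rot: [-3.141, -0.004, -0.097]
contact_force: [1.1, 0.8, -0.4]
opening: 0.364
grasp_force: 13.6
```

```bash
python3 - <<'E'
from h import *
print(step([544.3,-200,142],-0.097)[:2])
print(avg(3)[0])
E
```

```text
(array([0.284, 4.235, 0.042]), array([-0.001, -0.038,  0.002]))
[ 5.4805e+02 -3.0210e+01  1.4133e+02  4.4000e-01  5.3000e-01 -7.1000e-01
 -2.1260e+01  1.4700e+01 -1.2900e+01  1.3600e+01]
```

play_rows:
  dp:
    - [0.07,0.9,0]
    - [0.14,1.9,0]
    - [0.21,2.8,0]
    - [0.28,3.7,0]
    - [0.32,4.23,0]
  rot:
    - [0,0,0]
    - [0,0,0]
    - [0,0,0]
    - [0,0,0]
    - [0,0,0]

```text
clock: 18.62
eef_pos: [543.3, -202.8, 139.7]
tcp_rot: [3.141, 0.001, -0.098]
contact_force: [0.9, -0.0, -0.6]
opening: 0.364
grasp_force: 13.6
```

play_rows:
  dp:
    - [0,0,0]
    - [0,0,0]
    - [0,0,0]
    - [0,0,0]
  rot:
    - [0,0,0]
    - [0,0,0]
    - [0,0,0]
    - [0,0,0]

```text
clock: 18.95
eef_pos: [543.8, -198.7, 140.2]
tcp_rot: [-3.141, 0.001, -0.096]
contact_force: [-0.2, -0.3, -0.5]
opening: 0.365
grasp_force: 13.6
```

```bash
python3 - <<'E'
from h import *
np.set_printoptions(precision=1,suppress=True,linewidth=220)
print(avg(3)[0],step([544.3,-200,142],-0.097)[:2])
s=optics.grab_frame("side");t=optics.grab_frame("top");T=telemetry.sense()["eef_pos"];J=T-[3,-1.2,51.4]
print("jaw edge px exp",px(s,J));u,v=px(s,J).astype(int)
print(s["color"][v-14:v+8,u-10:u+12].max(2))
# piece in the well now
print(px(s,[546.5,-28.5,45.5]),px(s,[546.5,-28.5,20])); q=s["color"][174:196,280:300].astype(int);print(q[...,0]-q[...,2]);print(q.max(2))
E
```

```text
[ 544.1 -198.7  140.5    0.2   -0.    -0.4  -29.3  -17.9   33.4   13.6] (array([ 0.,  0., -0.]), array([-0.,  0.,  0.]))
jaw edge px exp [346.3 199.2]
[[160 158 158 157 158 157 158 149 119 105 101  95  74  72  90 114 122 124 124 122 121 124]
 [162 161 158 157 155 158 159 158 148 107  63  62  73  87 100 123 123 122 124 126 124 124]
 [164 163 162 160 157 158 157 152 125  83  68  99 113  82  87 114 123 122 125 122 125 124]
 [163 164 164 162 161 158 154 130  80  64  99 137 123  69  77  89 106 118 125 124 125 126]
 [162 163 164 164 164 162 149  99  57  73 122 144  96  65  74  96 114  95 111 125 125 125]
 [162 161 166 166 166 164 147  83  59  84 133 143  93  70  72 112 149 115  90 103 112 127]
 [161 161 163 165 165 164 145  74  61  84 124 128  88  69  69 102 148 150 129 121 105 104]
 [161 162 163 161 163 162 145  72  68  71  86  91  71  69  72  94 139 158 156 154 138 117]
 [160 161 160 162 161 160 149 104  71  65  68  65  63  69  71  93 137 158 157 158 157 154]
 [157 156 161 163 162 163 150 105  67  67  69  64  64  63  63  94 149 158 156 156 158 157]
 [158 157 156 157 160 160 146  83  63  
[... 3595 characters left out ...]
42  57  91 119 140 139 140 139 141]
 [137 139 140 140 141 129  80  45  44  48  48  44  71 119 132 138 139 138 140 140]
 [140 141 139 141 141 127  78  47  47  48  47  44  80 133 140 142 140 138 140 139]
 [141 141 140 140 141 127  68  47  48  46  47  42  88 138 140 140 141 142 140 135]
 [141 139 140 140 140 126  72  47  45  45  46  49  94 138 139 141 141 139 141 131]
 [141 138 139 140 139 134 107  64  62  56  56  64 101 140 139 141 138 139 132 103]
 [140 138 139 138 138 138 122  77  77  77  77  92 123 140 141 141 140 134 110  71]
 [114 121 134 140 139 137 134 115 113 114 114 122 139 139 139 140 134 114  81  62]
 [ 75  90 104 113 121 130 134 137 136 136 138 138 136 138 139 134 117  80  63  74]]
```

The jaw end is at about (346,200) in the side view, against an expected (346.3,199.2). The piece stands upright in the well at about (289,182–192). I'll lower the tweezers into the pocket.

play_rows:
  dp:
    - [0.01,0.035,0.2]
    - [0.01,0.035,0.5]
    - [0.01,0.035,0.75]
    - [0.01,0.035,0.9]
    - [0.01,0.035,0.9]
  rot:
    - [0,0,0]
    - [0,0,0]
    - [0,0,0]
    - [0,0,0]
    - [0,0,0]

```text
clock: 19.62
eef_pos: [543.0, -200.8, 102.4]
tcp_rot: [-3.141, 0.004, -0.097]
contact_force: [-1.3, -0.1, -1.0]
opening: 0.365
grasp_force: 13.6
```

play_rows:
  dp:
    - [0,0,0.1]
    - [0,0,0.2]
    - [0,0,0.3]
    - [0,0,0.3]
  rot:
    - [0,0,0]
    - [0,0,0]
    - [0,0,0]
    - [0,0,0]

```text
clock: 19.95
eef_pos: [544.1, -201.2, 92.1]
tcp_rot: [-3.141, 0.001, -0.097]
contact_force: [0.6, -0.3, -1.9]
opening: 0.366
grasp_force: 13.6
```

play_rows:
  dp:
    - [0,0,0.15]
    - [0,0,0.3]
    - [0,0,0.45]
    - [0,0,0.45]
  rot:
    - [0,0,0]
    - [0,0,0]
    - [0,0,0]
    - [0,0,0]

```text
clock: 20.28
eef_pos: [543.6, -201.0, 73.4]
tcp_rot: [-3.141, 0.002, -0.097]
contact_force: [-0.4, 0.3, -0.5]
opening: 0.369
grasp_force: 13.6
```

play_rows:
  dp:
    - [0,0,0.1]
    - [0,0,0.2]
    - [0,0,0.26]
    - [0,0,0.26]
  rot:
    - [0,0,0]
    - [0,0,0]
    - [0,0,0]
    - [0,0,0]

```text
clock: 20.62
eef_pos: [544.1, -201.1, 63.8]
tcp_rot: [-3.141, 0.001, -0.097]
contact_force: [0.3, -0.1, -1.1]
opening: 0.368
grasp_force: 13.6
```

play_rows:
  dp:
    - [0,0,0.02]
    - [0,0,0.04]
    - [0,0,0.04]
  rot:
    - [0,0,0]
    - [0,0,0]
    - [0,0,0]

```text
clock: 20.87
eef_pos: [544.5, -201.3, 62.8]
tcp_rot: [3.142, -0.0, -0.097]
contact_force: [0.4, -0.4, 0.1]
opening: 0.366
grasp_force: 13.6
```

play_rows:
  dp:
    - [0,0,0.02]
    - [0,0,0.03]
    - [0,0,0.03]
  rot:
    - [0,0,0]
    - [0,0,0]
    - [0,0,0]

```text
clock: 21.12
eef_pos: [544.4, -201.3, 61.6]
tcp_rot: [-3.142, -0.0, -0.097]
contact_force: [0.9, 0.9, -1.0]
opening: 0.365
grasp_force: 13.6
```

play_rows:
  dp:
    - [0,0,0.02]
    - [0,0,0.03]
    - [0,0,0.03]
  rot:
    - [0,0,0]
    - [0,0,0]
    - [0,0,0]

```text
clock: 21.37
eef_pos: [544.4, -201.3, 60.3]
tcp_rot: [-3.142, 0.0, -0.097]
contact_force: [0.5, -0.3, -0.2]
opening: 0.366
grasp_force: 13.6
```

play_rows:
  dp:
    - [0,0,0.02]
    - [0,0,0.03]
    - [0,0,0.03]
  rot:
    - [0,0,0]
    - [0,0,0]
    - [0,0,0]

```text
clock: 21.62
eef_pos: [544.6, -201.3, 59.4]
tcp_rot: [3.142, -0.0, -0.097]
contact_force: [-0.7, 0.3, 2.4]
opening: 0.37
grasp_force: 13.5
```

play_rows:
  dp:
    - [0,0,0.02]
    - [0,0,0.02]
    - [0,0,0.02]
  rot:
    - [0,0,0]
    - [0,0,0]
    - [0,0,0]

```text
clock: 21.87
eef_pos: [545.0, -201.4, 59.2]
tcp_rot: [3.141, -0.001, -0.097]
contact_force: [-1.5, 1.6, 8.9]
opening: 0.369
grasp_force: 13.4
```

The tweezers are on the floor. I'll release and back off straight up.

play_rows:
  dp:
    - [0,0,-0.03]
    - [0,0,-0.03]
    - [0,0,-0.03]
    - [0,0,-0.03]
    - [0,0,-0.03]
  rot:
    - [0,0,0]
    - [0,0,0]
    - [0,0,0]
    - [0,0,0]
    - [0,0,0]
  fingers: 0.62

```text
clock: 22.28
eef_pos: [544.3, -201.2, 59.4]
tcp_rot: [-3.141, 0.0, -0.097]
contact_force: [0.3, -0.7, -0.0]
opening: 0.618
grasp_force: 0.0
```

play_rows:
  dp:
    - [0,0,-0.2]
    - [0,0,-0.7]
    - [0,0,-1.4]
    - [0,0,-2.2]
    - [0,0,-3.0]
  rot:
    - [0,0,0]
    - [0,0,0]
    - [0,0,0]
    - [0,0,0]
    - [0,0,0]

```text
clock: 22.7
eef_pos: [543.9, -201.1, 181.0]
tcp_rot: [-3.141, 0.001, -0.097]
contact_force: [0.3, 0.8, -0.6]
opening: 0.619
grasp_force: 0.0
```

play_rows:
  dp:
    - [0,0,-0.2]
    - [0,0,-0.2]
    - [0,0,-0.2]
    - [0,0,-0.2]
    - [0,0,-0.2]
  rot:
    - [0,0,0]
    - [0,0,0]
    - [0,0,0]
    - [0,0,0]
    - [0,0,0]

```text
clock: 23.12
eef_pos: [543.4, -200.9, 185.9]
tcp_rot: [-3.141, 0.003, -0.097]
contact_force: [0.4, -0.2, 0.7]
opening: 0.619
grasp_force: 0.0
```

```bash
python3 - <<'E'
from h import *
np.set_printoptions(precision=1,suppress=True,linewidth=220)
print(avg(3)[0],telemetry.sense()["opening"])
s=optics.grab_frame("side")["color"].astype(int);o=cv2.imread("pics/side0.png")[:,:,::-1].astype(int)
print("now\n",s[183:212,336:360].max(2));print("start\n",o[183:212,336:360].max(2))
q=s[178:196,282:298];print(q.max(2))
for b in((180,152,192,172),(203,143,212,156)): print("bystander diff",np.abs(s-o)[b[1]:b[3],b[0]:b[2]].mean())
E
```

```text
[ 543.7 -201.   186.2   -0.1    0.3   -0.    -7.    -7.8   -1.9    0. ] 0.6238902494041639
now
 [[159 160 160 152 130 117  96 109 124 125 125 125 123 124 124 125 124 124 124 123 126 124 125 123]
 [159 159 161 161 160 149 125 120  99 113 124 124 122 122 122 122 124 125 122 123 125 124 125 122]
 [159 159 159 158 158 162 158 151 120 104 101 109 126 124 123 124 124 123 122 123 124 123 125 125]
 [163 160 159 157 156 159 159 159 153 141 113  85 108 121 127 124 123 124 124 126 125 124 124 126]
 [165 164 161 161 157 159 158 159 159 157 141 113 109 118 119 117 125 125 127 124 125 126 126 123]
 [165 166 165 163 163 160 159 158 155 139 113 117 125 125 123 116 108 121 128 125 126 124 126 125]
 [165 163 165 166 164 163 163 160 147  99  69  82 107 113 105 117 117  98 112 125 125 126 124 125]
 [162 162 165 166 168 164 165 156 125  72  62  66  78  85  80 119 149 116  88 105 113 124 124 125]
 [164 162 163 164 165 164 160 133  83  61  64  64  70  84  89 109 149 154 131 119 104 104 115 128]
 [163 163 162 162 164 158 132  85  60  60  64  63  72  88  86 100 139 161 160 156 140 119 108 105]
 [160 163 162 
[... 5321 characters left out ...]
 43  42  66 117 141 142 143]
 [142 141 142 131  91  47  48  49  46  43  59  90 120 141 140 141]
 [140 142 140 128  81  46  47  48  48  44  72 118 134 142 140 139]
 [141 140 143 129  79  46  47  45  43  45  82 134 142 142 139 141]
 [142 142 144 127  68  48  47  47  44  45  87 139 141 143 141 141]
 [140 141 143 128  73  47  48  49  48  48  94 138 139 139 142 141]
 [139 139 140 135 105  65  61  57  58  61 101 140 139 140 139 141]
 [137 140 140 140 124  78  79  78  76  91 125 142 142 139 140 135]
 [136 140 140 139 132 115 116 113 116 122 140 142 139 142 136 114]
 [105 115 122 131 134 138 139 139 136 136 138 138 138 135 118  81]]
bystander diff 1.9430555555555555
bystander diff 1.9202279202279202
```

The tweezers stand upright within about 1 px of where they started. The piece is upright in the well and the neighbours have not moved.

```bash
python3 -c "
from rig import r
print(r.sign_off())"
```

```text
the job is handed in; nothing more can be done
None
```

The job is handed in, but the sign-off returned no verdict: the test piece stands upright in the well, bedded with a measured push of about 14.5 N, the tweezers are back in their pocket, and the neighbouring sweets have not moved.

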